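# Sort torch-gas cartridges by heft into spring clips and cradle

## Robot

A 6-joint arm with a two-finger parallel gripper is mounted at the origin on a cart in front of the work surface, level with it; the furniture and walls round the work are solid. World frame = base frame: x ahead of the robot, y to its left, z up, the work surface at z = 0. Lengths are in m, angles in degrees, forces in N, time in s.
With the tool pointing down it reaches from about 0.4 to 0.825 m from the base axis. Payload 7 kg.
Tool frame: the origin (TCP) lies midway between the tips of the shut fingers; the grasp point (between the pads) lies 19 mm behind it; z points along the fingers, y is the line along which they close (so a half turn about z gives the same grasp; the last joint's range is limited). The gripper opens to 88 mm and grips with 3 to 60 N. Pads are 19 mm wide; open, the fingers measure 130 mm over their backs; the gripper's body (78 mm by 193 mm) begins 47 mm behind the grasp point.
Start: joints at [87.84, 20.546, 0.682, 0, -70.136, -16.507], TCP at [0.216, 0.639, 0.227] pointing down, gripper open.
Joint ranges: [-176.03, 176.03], [-82.01, 121.73], [-58.28, 71.71], [-173.87, 95.51], [-174.79, -0.11], [-173.66, 173.66]. Speed limits (degrees/s): [136.94, 136.94, 172.46, 180, 180, 180].

## Interface

Orientations are given as [roll, pitch, yaw] about the fixed x, y, z axes, in that order (R = Rz(yaw) Ry(pitch) Rx(roll)).
In Python, from plant import telemetry, viewer, workorder gives the robot as it stands. The module is installed in compiled form; this text tells all that it offers.
- The arm moves only by the tool carry_out, never from a script. Its argument "rows" is a list of rows, each a list of 6 numbers: the shift along the tool's x, y, z in m, then the turn, a rotation vector about the tool's x, y, z in rad. In form: [[tx, ty, tz, ax, ay, az], ...]. A call has 1 to 8 rows; each row is the pose to reach, as a shift and turn from the pose commanded when the call began, along the tool's axes at that moment; what a row does not reach only later rows make up. A row lasts 1/8 s, in which the tool goes at most 62.5 mm and 10.7 degrees, less where a joint would pass 70% of its speed; a pose out of reach is approached as far as the arm can. A call with a gripper value outside its range is refused whole. "grip" is the gripper's target within -1 to 1 (fully open at 1, half-way at 0, shut at -1), set as the call begins (left out, the last holds). The fingers move at their own pace and stop on an object; the grip force is fixed at half the most. Time passes only in rows, so rows that repeat a pose let the fingers close. It gives the time, the measured TCP pose, the force, the opening and the grip force at its end, in the units of the state.
- telemetry.get_obs(): the state, without advancing time (a new reading comes with each control period).
- viewer.snapshot(name): name is "side" or "top" or "wrist"; returns the picture (480x640x3 uint8, red, green, blue); there is no depth.
- viewer.camera_info(name): a dict with "intrinsics" (3x3 intrinsics, pixels), "extrinsics" (4x4, takes a point from camera to world coordinates); the wrist camera has in their place "tool_from_camera" (4x4, takes a point from camera to tool coordinates, whose origin is the TCP and whose axes are the flange's). Camera axes: x right, y down, z forward; pixel columns grow to the right and rows downward; lengths in m; the calibration is good to about 2 mm. A picture is of the moment at which its call begins: read the wrist's pose just before it. camera_info takes no time and is no camera call.
- workorder.close_job(): hands the job in; it is judged then, once.
The state is a dict: "clock": time; "joint_pos": joint angles; "qvel": joint speeds; "tau": joint torques, N m; "tool_pos": TCP position; "orientation": TCP orientation; "force": force on the tool from outside, world axes, zero at the start; "moment": the same for the moment, N m; "opening": finger opening in m; "gripper_force": force on a finger pad.
Only numpy, scipy, OpenCV 4.12 (cv2) and the standard library are available. Lean on these libraries where they do the work, as an engineer would, in place of code of your own. Each camera call takes 0.05 s, during which the arm holds its last target. There are 200 camera calls.

## Task

The gas cartridges for the felt-singeing torch look alike, but some are full and the others spent, and you can only tell by hefting them. Sort them all, including those already in the clip rack: snap each full one fully home into a bay of the grey rack's spring clips, and lay each spent one level in its own notch of the wooden cradle, so that no spent one stays in the rack. Leave the round tin and the matchbox where they are.

Things in the scene. Friction and masses are not known exactly. Their poses are not given: they have to be found in the camera images.
- cartridge_a: blue gas cartridge: cylinder 40 mm in diameter, 144 mm long with a grey hexagonal collar (16 mm long, 41 mm across flats) at each end and a small brass valve beyond (155 mm in all). Origin on its axis at mid-length, its balance point; x runs along it. Full about 0.32 kg, spent about 0.12 kg, same look. Starts lying on the table, axis 20.5 mm up, or is absent.
- cartridge_b: blue gas cartridge: cylinder 40 mm in diameter, 144 mm long with a grey hexagonal collar (16 mm long, 41 mm across flats) at each end and a small brass valve beyond (155 mm in all). Origin on its axis at mid-length, its balance point; x runs along it. Full about 0.32 kg, spent about 0.12 kg, same look. Starts lying on the table, axis 20.5 mm up, or is absent.
- cartridge_c: blue gas cartridge: cylinder 40 mm in diameter, 144 mm long with a grey hexagonal collar (16 mm long, 41 mm across flats) at each end and a small brass valve beyond (155 mm in all). Origin on its axis at mid-length, its balance point; x runs along it. Full about 0.32 kg, spent about 0.12 kg, same look. Starts lying on the table, axis 20.5 mm up, or is absent.
- cartridge_d: blue gas cartridge: cylinder 40 mm in diameter, 144 mm long with a grey hexagonal collar (16 mm long, 41 mm across flats) at each end and a small brass valve beyond (155 mm in all). Origin on its axis at mid-length, its balance point; x runs along it. Full about 0.32 kg, spent about 0.12 kg, same look. Starts lying on the table, axis 20.5 mm up, or is absent.
- cartridge_e: blue gas cartridge: cylinder 40 mm in diameter, 144 mm long with a grey hexagonal collar (16 mm long, 41 mm across flats) at each end and a small brass valve beyond (155 mm in all). Origin on its axis at mid-length, its balance point; x runs along it. Full about 0.32 kg, spent about 0.12 kg, same look. Starts snapped into an outer bay of the clip rack.
- cartridge_f: blue gas cartridge: cylinder 40 mm in diameter, 144 mm long with a grey hexagonal collar (16 mm long, 41 mm across flats) at each end and a small brass valve beyond (155 mm in all). Origin on its axis at mid-length, its balance point; x runs along it. Full about 0.32 kg, spent about 0.12 kg, same look. Starts snapped into an outer bay of the clip rack.
- clip_rack: fixed grey rack, base 130 x 250 x 6 mm, origin under its centre, z up; three bays along y, 80 mm apart. A bay is two sprung C-clips open at the top (13 mm wide, 42 mm either side of the bay's middle along x, lips up to 78 mm high) that grip a cartridge inside its collars, 7 mm play endways. Pushed straight down with about 10 to 17 N it snaps home; pulling it up takes as much.
- bay_1 (a point): left (+y) bay of the clip rack: the point where the middle of a fully home cartridge sits, 52 mm above the table; x along the cartridge's axis, z up. The space below it is free to 6 mm above the table.
- bay_2 (a point): middle bay of the clip rack: the point where the middle of a fully home cartridge sits, 52 mm above the table; x along the cartridge's axis, z up. The space below it is free to 6 mm above the table.
- bay_3 (a point): right (-y) bay of the clip rack: the point where the middle of a fully home cartridge sits, 52 mm above the table; x along the cartridge's axis, z up. The space below it is free to 6 mm above the table.
- cradle: fixed wooden cradle: board 120 x 270 x 10 mm, origin under its centre, z up, with two upright notched rails (9 mm thick, 38 mm either side of the middle along x, tooth tips 71 mm high) and three V notches along y, 70 mm apart. A cartridge lies across both rails, inside its collars.
- notch_1 (a point): left (+y) notch of the cradle: the middle of a cartridge lying in it, 64 mm above the table; x along the cartridge's axis, z up. Between the rails the space below is free to 10 mm above the table.
- notch_2 (a point): middle notch of the cradle: the middle of a cartridge lying in it, 64 mm above the table; x along the cartridge's axis, z up. Between the rails the space below is free to 10 mm above the table.
- notch_3 (a point): right (-y) notch of the cradle: the middle of a cartridge lying in it, 64 mm above the table; x along the cartridge's axis, z up. Between the rails the space below is free to 10 mm above the table.
- gold_compact: round golden tin, 69 mm in diameter and 18 mm high, a bystander; origin under its centre
- match_box: red and dark matchbox, 36 x 53 x 16 mm, a bystander; origin under its centre

How it is judged (in metres and radians):
At the end, for the whole second after the job is handed in: each full cartridge (over 2.5 N) home in a rack bay (10 mm endways, 4 mm sideways and in height, 0.08 rad), each spent one (under 2.5 N) in a cradle notch (18 mm endways, 7 mm sideways and in height, 0.12 rad), all at rest (((contact force between cartridge_a and clip_rack above 2.45 N and ((x of cartridge_a in the frame of bay_1 between -0.01 and 0.01 m and y of cartridge_a in the frame of bay_1 between -0.004 and 0.004 m and z of cartridge_a in the frame of bay_1 between -0.004 and 0.004 m and angle between the x axis of cartridge_a and the x axis of bay_1, either way round below 0.08 rad) or (x of cartridge_a in the frame of bay_2 between -0.01 and 0.01 m and y of cartridge_a in the frame of bay_2 between -0.004 and 0.004 m and z of cartridge_a in the frame of bay_2 between -0.004 and 0.004 m and angle between the x axis of cartridge_a and the x axis of bay_2, either way round below 0.08 rad) or (x of cartridge_a in the frame of bay_3 between -0.01 and 0.01 m and y of cartridge_a in the frame of bay_3 between -0.004 and 0.004 m and z of cartridge_a in the frame of bay_3 between -0.004 and 0.004 m and angle between the x axis of cartridge_a and the x axis of bay_3, either way round below 0.08 rad))) or (contact force between cartridge_a and cradle between 0.5 and 2.45 N and ((x of cartridge_a in the frame of notch_1 between -0.018 and 0.018 m and y of cartridge_a in the frame of notch_1 between -0.007 and 0.007 m and z of cartridge_a in the frame of notch_1 between -0.007 and 0.007 m and angle between the x axis of cartridge_a and the x axis of notch_1, either way round below 0.12 rad) or (x of cartridge_a in the frame of notch_2 between -0.018 and 0.018 m and y of cartridge_a in the frame of notch_2 between -0.007 and 0.007 m and z of cartridge_a in the frame of notch_2 between -0.007 and 0.007 m and angle between the x axis of cartridge_a and the x axis of notch_2, either way round below 0.12 rad) or (x of cartridge_a in the frame of notch_3 between -0.018 and 0.018 m and y of cartridge_a in the frame of notch_3 between -0.007 and 0.007 m and z of cartridge_a in the frame of notch_3 between -0.007 and 0.007 m and angle between the x axis of cartridge_a and the x axis of notch_3, either way round below 0.12 rad)))) and linear speed of each of cartridge_a, cartridge_b, cartridge_c, cartridge_d, cartridge_e, cartridge_f below 0.03 m/s and ((contact force between cartridge_b and clip_rack above 2.45 N and ((x of cartridge_b in the frame of bay_1 between -0.01 and 0.01 m and y of cartridge_b in the frame of bay_1 between -0.004 and 0.004 m and z of cartridge_b in the frame of bay_1 between -0.004 and 0.004 m and angle between the x axis of cartridge_b and the x axis of bay_1, either way round below 0.08 rad) or (x of cartridge_b in the frame of bay_2 between -0.01 and 0.01 m and y of cartridge_b in the frame of bay_2 between -0.004 and 0.004 m and z of cartridge_b in the frame of bay_2 between -0.004 and 0.004 m and angle between the x axis of cartridge_b and the x axis of bay_2, either way round below 0.08 rad) or (x of cartridge_b in the frame of bay_3 between -0.01 and 0.01 m and y of cartridge_b in the frame of bay_3 between -0.004 and 0.004 m and z of cartridge_b in the frame of bay_3 between -0.004 and 0.004 m and angle between the x axis of cartridge_b and the x axis of bay_3, either way round below 0.08 rad))) or (contact force between cartridge_b and cradle between 0.5 and 2.45 N and ((x of cartridge_b in the frame of notch_1 between -0.018 and 0.018 m and y of cartridge_b in the frame of notch_1 between -0.007 and 0.007 m and z of cartridge_b in the frame of notch_1 between -0.007 and 0.007 m and angle between the x axis of cartridge_b and the x axis of notch_1, either way round below 0.12 rad) or (x of cartridge_b in the frame of notch_2 between -0.018 and 0.018 m and y of cartridge_b in the frame of notch_2 between -0.007 and 0.007 m and z of cartridge_b in the frame of notch_2 between -0.007 and 0.007 m and angle between the x axis of cartridge_b and the x axis of notch_2, either way round below 0.12 rad) or (x of cartridge_b in the frame of notch_3 between -0.018 and 0.018 m and y of cartridge_b in the frame of notch_3 between -0.007 and 0.007 m and z of cartridge_b in the frame of notch_3 between -0.007 and 0.007 m and angle between the x axis of cartridge_b and the x axis of notch_3, either way round below 0.12 rad)))) and ((contact force between cartridge_c and clip_rack above 2.45 N and ((x of cartridge_c in the frame of bay_1 between -0.01 and 0.01 m and y of cartridge_c in the frame of bay_1 between -0.004 and 0.004 m and z of cartridge_c in the frame of bay_1 between -0.004 and 0.004 m and angle between the x axis of cartridge_c and the x axis of bay_1, either way round below 0.08 rad) or (x of cartridge_c in the frame of bay_2 between -0.01 and 0.01 m and y of cartridge_c in the frame of bay_2 between -0.004 and 0.004 m and z of cartridge_c in the frame of bay_2 between -0.004 and 0.004 m and angle between the x axis of cartridge_c and the x axis of bay_2, either way round below 0.08 rad) or (x of cartridge_c in the frame of bay_3 between -0.01 and 0.01 m and y of cartridge_c in the frame of bay_3 between -0.004 and 0.004 m and z of cartridge_c in the frame of bay_3 between -0.004 and 0.004 m and angle between the x axis of cartridge_c and the x axis of bay_3, either way round below 0.08 rad))) or (contact force between cartridge_c and cradle between 0.5 and 2.45 N and ((x of cartridge_c in the frame of notch_1 between -0.018 and 0.018 m and y of cartridge_c in the frame of notch_1 between -0.007 and 0.007 m and z of cartridge_c in the frame of notch_1 between -0.007 and 0.007 m and angle between the x axis of cartridge_c and the x axis of notch_1, either way round below 0.12 rad) or (x of cartridge_c in the frame of notch_2 between -0.018 and 0.018 m and y of cartridge_c in the frame of notch_2 between -0.007 and 0.007 m and z of cartridge_c in the frame of notch_2 between -0.007 and 0.007 m and angle between the x axis of cartridge_c and the x axis of notch_2, either way round below 0.12 rad) or (x of cartridge_c in the frame of notch_3 between -0.018 and 0.018 m and y of cartridge_c in the frame of notch_3 between -0.007 and 0.007 m and z of cartridge_c in the frame of notch_3 between -0.007 and 0.007 m and angle between the x axis of cartridge_c and the x axis of notch_3, either way round below 0.12 rad)))) and ((contact force between cartridge_d and clip_rack above 2.45 N and ((x of cartridge_d in the frame of bay_1 between -0.01 and 0.01 m and y of cartridge_d in the frame of bay_1 between -0.004 and 0.004 m and z of cartridge_d in the frame of bay_1 between -0.004 and 0.004 m and angle between the x axis of cartridge_d and the x axis of bay_1, either way round below 0.08 rad) or (x of cartridge_d in the frame of bay_2 between -0.01 and 0.01 m and y of cartridge_d in the frame of bay_2 between -0.004 and 0.004 m and z of cartridge_d in the frame of bay_2 between -0.004 and 0.004 m and angle between the x axis of cartridge_d and the x axis of bay_2, either way round below 0.08 rad) or (x of cartridge_d in the frame of bay_3 between -0.01 and 0.01 m and y of cartridge_d in the frame of bay_3 between -0.004 and 0.004 m and z of cartridge_d in the frame of bay_3 between -0.004 and 0.004 m and angle between the x axis of cartridge_d and the x axis of bay_3, either way round below 0.08 rad))) or (contact force between cartridge_d and cradle between 0.5 and 2.45 N and ((x of cartridge_d in the frame of notch_1 between -0.018 and 0.018 m and y of cartridge_d in the frame of notch_1 between -0.007 and 0.007 m and z of cartridge_d in the frame of notch_1 between -0.007 and 0.007 m and angle between the x axis of cartridge_d and the x axis of notch_1, either way round below 0.12 rad) or (x of cartridge_d in the frame of notch_2 between -0.018 and 0.018 m and y of cartridge_d in the frame of notch_2 between -0.007 and 0.007 m and z of cartridge_d in the frame of notch_2 between -0.007 and 0.007 m and angle between the x axis of cartridge_d and the x axis of notch_2, either way round below 0.12 rad) or (x of cartridge_d in the frame of notch_3 between -0.018 and 0.018 m and y of cartridge_d in the frame of notch_3 between -0.007 and 0.007 m and z of cartridge_d in the frame of notch_3 between -0.007 and 0.007 m and angle between the x axis of cartridge_d and the x axis of notch_3, either way round below 0.12 rad)))) and ((contact force between cartridge_e and clip_rack above 2.45 N and ((x of cartridge_e in the frame of bay_1 between -0.01 and 0.01 m and y of cartridge_e in the frame of bay_1 between -0.004 and 0.004 m and z of cartridge_e in the frame of bay_1 between -0.004 and 0.004 m and angle between the x axis of cartridge_e and the x axis of bay_1, either way round below 0.08 rad) or (x of cartridge_e in the frame of bay_2 between -0.01 and 0.01 m and y of cartridge_e in the frame of bay_2 between -0.004 and 0.004 m and z of cartridge_e in the frame of bay_2 between -0.004 and 0.004 m and angle between the x axis of cartridge_e and the x axis of bay_2, either way round below 0.08 rad) or (x of cartridge_e in the frame of bay_3 between -0.01 and 0.01 m and y of cartridge_e in the frame of bay_3 between -0.004 and 0.004 m and z of cartridge_e in the frame of bay_3 between -0.004 and 0.004 m and angle between the x axis of cartridge_e and the x axis of bay_3, either way round below 0.08 rad))) or (contact force between cartridge_e and cradle between 0.5 and 2.45 N and ((x of cartridge_e in the frame of notch_1 between -0.018 and 0.018 m and y of cartridge_e in the frame of notch_1 between -0.007 and 0.007 m and z of cartridge_e in the frame of notch_1 between -0.007 and 0.007 m and angle between the x axis of cartridge_e and the x axis of notch_1, either way round below 0.12 rad) or (x of cartridge_e in the frame of notch_2 between -0.018 and 0.018 m and y of cartridge_e in the frame of notch_2 between -0.007 and 0.007 m and z of cartridge_e in the frame of notch_2 between -0.007 and 0.007 m and angle between the x axis of cartridge_e and the x axis of notch_2, either way round below 0.12 rad) or (x of cartridge_e in the frame of notch_3 between -0.018 and 0.018 m and y of cartridge_e in the frame of notch_3 between -0.007 and 0.007 m and z of cartridge_e in the frame of notch_3 between -0.007 and 0.007 m and angle between the x axis of cartridge_e and the x axis of notch_3, either way round below 0.12 rad)))) and ((contact force between cartridge_f and clip_rack above 2.45 N and ((x of cartridge_f in the frame of bay_1 between -0.01 and 0.01 m and y of cartridge_f in the frame of bay_1 between -0.004 and 0.004 m and z of cartridge_f in the frame of bay_1 between -0.004 and 0.004 m and angle between the x axis of cartridge_f and the x axis of bay_1, either way round below 0.08 rad) or (x of cartridge_f in the frame of bay_2 between -0.01 and 0.01 m and y of cartridge_f in the frame of bay_2 between -0.004 and 0.004 m and z of cartridge_f in the frame of bay_2 between -0.004 and 0.004 m and angle between the x axis of cartridge_f and the x axis of bay_2, either way round below 0.08 rad) or (x of cartridge_f in the frame of bay_3 between -0.01 and 0.01 m and y of cartridge_f in the frame of bay_3 between -0.004 and 0.004 m and z of cartridge_f in the frame of bay_3 between -0.004 and 0.004 m and angle between the x axis of cartridge_f and the x axis of bay_3, either way round below 0.08 rad))) or (contact force between cartridge_f and cradle between 0.5 and 2.45 N and ((x of cartridge_f in the frame of notch_1 between -0.018 and 0.018 m and y of cartridge_f in the frame of notch_1 between -0.007 and 0.007 m and z of cartridge_f in the frame of notch_1 between -0.007 and 0.007 m and angle between the x axis of cartridge_f and the x axis of notch_1, either way round below 0.12 rad) or (x of cartridge_f in the frame of notch_2 between -0.018 and 0.018 m and y of cartridge_f in the frame of notch_2 between -0.007 and 0.007 m and z of cartridge_f in the frame of notch_2 between -0.007 and 0.007 m and angle between the x axis of cartridge_f and the x axis of notch_2, either way round below 0.12 rad) or (x of cartridge_f in the frame of notch_3 between -0.018 and 0.018 m and y of cartridge_f in the frame of notch_3 between -0.007 and 0.007 m and z of cartridge_f in the frame of notch_3 between -0.007 and 0.007 m and angle between the x axis of cartridge_f and the x axis of notch_3, either way round below 0.12 rad))))); the robot touches nothing.
It fails at once if the round tin is shoved more than 4 cm (distance of gold_compact from where it was at the start of the episode above 0.04 m).
It fails at once if the matchbox is shoved more than 4 cm (distance of match_box from where it was at the start of the episode above 0.04 m).
Of cartridge_a, cartridge_b, cartridge_c, cartridge_d only 3 to 4 are there at a start; the rules pass over those that are not, and their reading is None.
At some moment in a run one of cartridge_a, cartridge_b, cartridge_c, cartridge_d may be knocked a few centimetres aside while the robot is not near it.
Once in a run the grip may slacken for a moment while it holds something.
It also fails if it takes over 210 s, if anything falls off the work surface, if the arm or the gripper's body presses on something with over 40 N, if the wrist force passes 120 N, or if a joint passes its speed limit or range.

## Working session

There is one attempt and no reset: what is moved stays moved. The work goes in short steps, Python scripts to look and compute and a tool call to move; the robot and the scene stay as the last step left them, time stands still between calls to the robot, and variables do not carry over. Pictures are saved under pics/ and viewed, at most 14 in all, crops included, and the job is handed in when it is done.

Besides the shell and the picture viewer there is one more tool, called after "Emit:" as name(argument=value, ...) on one line, values as JSON. carry_out: Moves the arm, as the interface text tells. Its arguments: {"type":"object","properties":{"rows":{"type":"array"},"grip":{"type":"number"}},"required":["rows"]}

```bash
mkdir -p pics; cat > h.py <<'E'
import numpy as np, cv2, json
from plant import telemetry, viewer, workorder
from scipy.spatial.transform import Rotation as R
def cam(n):
    c=viewer.camera_info(n); return np.array(c["intrinsics"]),np.array(c["extrinsics"])
def ray(K,T,uv,z):
    d=T[:3,:3]@np.linalg.solve(K,[uv[0],uv[1],1.]); o=T[:3,3]; return o+d*(z-o[2])/d[2]
def proj(K,T,p):
    q=np.linalg.inv(T)@np.append(p,1); q=K@q[:3]; return q[:2]/q[2]
E
python3 - <<'E'
from h import *
print(telemetry.get_obs())
for n in("top","side"):
    cv2.imwrite(f"pics/{n}0.png",viewer.snapshot(n)[:,:,::-1]); K,T=cam(n); print(K.round(1).tolist(),T.round(3).tolist())
print(viewer.camera_info("wrist"))
E
```

```text
{'clock': 0.0, 'joint_pos': array([ 8.78398587e+01,  2.05905664e+01,  6.35060087e-01, -2.27799377e-02,
       -7.01361235e+01, -1.65054981e+01]), 'qvel': array([ 0.00241159, -0.02859202, -0.05250334,  0.00890757, -0.01997082,
        0.01256644]), 'tau': array([ 4.12254713e-04, -5.82725966e+01,  2.93059534e+01,  6.99706256e+00,
        6.86616695e-03, -1.69444907e-04]), 'tool_pos': array([0.21589861, 0.63902543, 0.2256339 ]), 'orientation': array([ 1.79906061e+02, -5.50327564e-03, -1.86733924e+01]), 'force': array([-0.38867181,  0.15667416, -1.15006831]), 'moment': array([ 0.01176327, -0.05772302, -0.02017456]), 'gripper_force': 0.0, 'opening': 0.08759314346116352}
[[523.9, 0.0, 317.7], [0.0, 523.9, 236.9], [0.0, 0.0, 1.0]] [[0.014, -0.975, 0.22, 0.248], [-1.0, -0.013, 0.005, -0.02], [-0.002, -0.22, -0.975, 1.253], [0.0, 0.0, 0.0, 1.0]]
[[514.8, 0.0, 323.3], [0.0, 514.8, 236.0], [0.0, 0.0, 1.0]] [[0.948, -0.16, 0.275, 0.126], [-0.317, -0.411, 0.855, -1.107], [-0.024, -0.897, -0.441, 0.647], [0.0, 0.0, 0.0, 1.0]]
{'intrinsics': array([[338.01353945,   0.        , 321.47040594],
       [  0.        , 338.01353945, 243.84660829],
       [  0.        ,   0.        ,   1.        ]]), 'tool_from_camera': array([[ 3.08437960e-04, -9.68399072e-01, -2.49405578e-01,
         6.62946458e-02],
       [ 9.99998505e-01,  7.23019368e-04, -1.57066970e-03,
        -2.05144281e-03],
       [ 1.70136015e-03, -2.49404721e-01,  9.68397847e-01,
        -1.58062809e-01],
       [ 0.00000000e+00,  0.00000000e+00,  0.00000000e+00,
         1.00000000e+00]])}
```

View pics/top0.png

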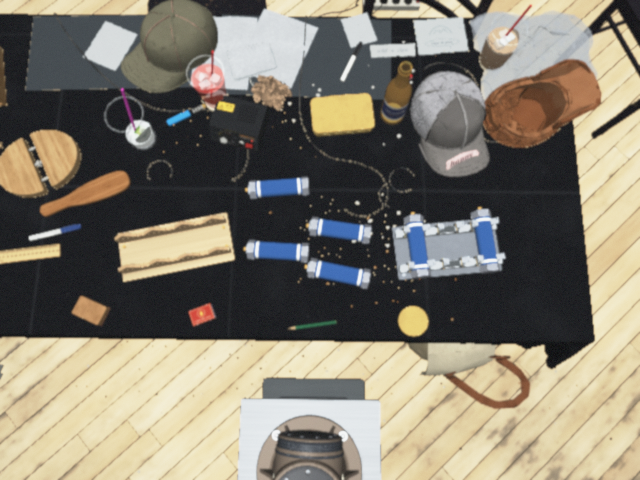

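View pics/side0.png

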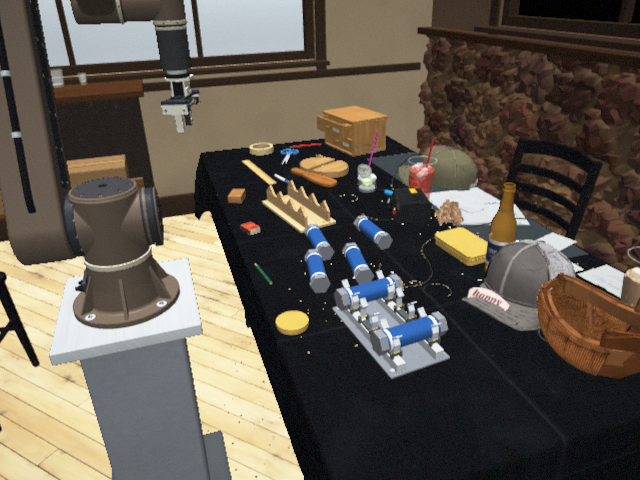

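Top view: four loose cartridges at about (278,187), (340,230), (277,251) and (339,273). The rack is at (448,245) with its outer bays filled, and the cradle is at (175,247). The tin is at (413,321) and the matchbox at (202,314).

```bash
cat >> h.py <<'E'
def blobs(img,K,T,z,amin=200):
    hsv=cv2.cvtColor(img,cv2.COLOR_RGB2HSV); m=cv2.inRange(hsv,(100,120,60),(125,255,255))
    n,l,s,c=cv2.connectedComponentsWithStats(m); out=[]
    for i in range(1,n):
        if s[i,4]<amin: continue
        pts=np.argwhere(l==i)[:,::-1].astype(np.float32)
        (cx,cy),(w,h),a=cv2.minAreaRect(pts); e=cv2.boxPoints(((cx,cy),(w,h),a))
        # long-axis direction
        d=(e[1]-e[0]) if np.linalg.norm(e[1]-e[0])>np.linalg.norm(e[2]-e[1]) else (e[2]-e[1])
        mm=pts.mean(0); p=ray(K,T,mm,z); q0=ray(K,T,mm-d/2,z); q1=ray(K,T,mm+d/2,z); v=q1-q0
        out.append((mm.round(1).tolist(),int(s[i,4]),p.round(4).tolist(),round(float(np.degrees(np.arctan2(v[1],v[0])))%180,1),round(float(np.linalg.norm(v)),3)))
    return out
E
python3 - <<'E'
from h import *
im=cv2.imread("pics/top0.png"); K,T=cam("top")
for b in blobs(im[:,:,::-1].copy(),K,T,0.0205): print(b)
for b in blobs(im[:,:,::-1].copy(),K,T,0.052): print('rack z',b)
for u,v in((413,321),(202,314)): print(ray(K,T,(u,v),0.017))
c=im[195:290,105:245]; cv2.imwrite("pics/cr.png",cv2.resize(c,None,fx=4,fy=4,interpolation=cv2.INTER_CUBIC))
c=im[200:290,380:520]; cv2.imwrite("pics/rk.png",cv2.resize(c,None,fx=5,fy=5,interpolation=cv2.INTER_CUBIC))
E
```

```text
([178.0, 117.69999694824219], 215, [0.8315, 0.3466, 0.0205], 119.9, 0.067)
([278.3999938964844, 187.0], 619, [0.6503, 0.0854, 0.0205], 95.4, 0.087)
([339.79998779296875, 229.3000030517578], 633, [0.5451, -0.0663, 0.0205], 82.1, 0.087)
([485.1000061035156, 239.6999969482422], 545, [0.524, -0.4163, 0.0205], 6.1, 0.09)
([417.1000061035156, 245.1999969482422], 539, [0.5082, -0.2523, 0.0205], 6.4, 0.089)
([277.29998779296875, 250.3000030517578], 657, [0.4914, 0.0833, 0.0205], 87.5, 0.087)
([338.70001220703125, 272.70001220703125], 672, [0.439, -0.0642, 0.0205], 79.3, 0.087)
rack z ([178.0, 117.69999694824219], 215, [0.8165, 0.3372, 0.052], 119.9, 0.065)
rack z ([278.3999938964844, 187.0], 619, [0.6401, 0.0827, 0.052], 95.4, 0.084)
rack z ([339.79998779296875, 229.3000030517578], 633, [0.5375, -0.0651, 0.052], 82.1, 0.085)
rack z ([485.1000061035156, 239.6999969482422], 545, [0.5169, -0.4061, 0.052], 6.1, 0.088)
rack z ([417.1000061035156, 245.1999969482422], 539, [0.5016, -0.2464, 0.052], 6.4, 0.087)
rack z ([277.29998779296875, 250.3000030517578], 657, [0.4851, 0.0806, 0.052], 87.5, 0.085)
rack z ([338.70001220703125, 272.70001220703125], 672, [0.4341, -0.0631, 0.052], 79.3, 0.085)
[ 0.32821535 -0.23830177  0.017     ]
[0.33762534 0.25517893 0.017     ]
```

View pics/cr.png

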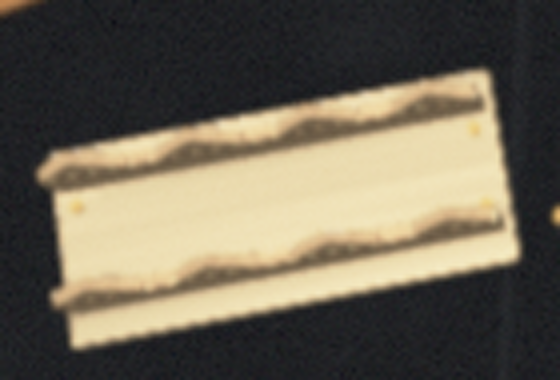

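View pics/rk.png

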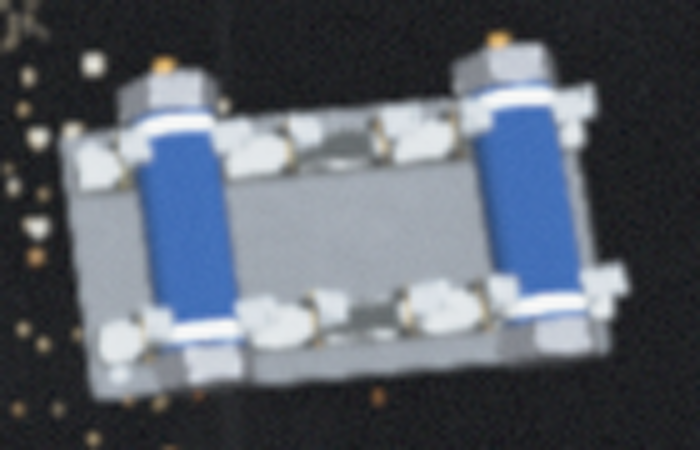

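The cradle crop shows board corners at about (123,282), (235,259.5) and (227.5,212) in the full image. The rack crop shows bay 2 empty and cartridges e and f well seated. I'll compute the fixture poses next.

```bash
cat >> h.py <<'E'
def go(x,y,z,yaw,cur=None):
    o=telemetry.get_obs(); 
    p=o["tool_pos"]; Rc=R.from_euler("xyz",o["orientation"],degrees=True)
    t=Rc.inv().apply(np.array([x,y,z])-p); rv=(Rc.inv()*R.from_euler("xyz",[180,0,yaw],degrees=True)).as_rotvec()
    print("move",np.r_[t,rv].round(4).tolist(),"clock",round(o["clock"],2),"j",o["joint_pos"].round(0).tolist())
E
python3 - <<'E'
from h import *
K,T=cam("top")
BL,BR,TR=[ray(K,T,p,.010) for p in((123,282),(235,259.5),(227.5,212))]
print(BL,BR,TR,np.linalg.norm(BL-BR),np.linalg.norm(TR-BR),(BL+TR)/2, np.degrees(np.arctan2(*( (BL-BR)[[1,0]])))-90)
go(.48,.2,.26,5.5)
E
```

```text
[0.41129397 0.4502046  0.01      ] [0.46942805 0.18533732 0.01      ] [0.58771916 0.20956403 0.01      ] 0.27117198077143423 0.12074651244042892 [0.49950656 0.32988431 0.01      ] 12.379205556300278
move [0.3907, 0.3315, -0.0337, 0.0015, 0.0002, -0.4219] clock 0.1 j [88.0, 21.0, 1.0, -0.0, -70.0, -17.0]
```

Emit:
carry_out(rows=[[0.39,0.332,-0.034,0,0,-0.42],[0.39,0.332,-0.034,0,0,-0.42],[0.39,0.332,-0.034,0,0,-0.42],[0.39,0.332,-0.034,0,0,-0.42],[0.39,0.332,-0.034,0,0,-0.42],[0.39,0.332,-0.034,0,0,-0.42],[0.39,0.332,-0.034,0,0,-0.42],[0.39,0.332,-0.034,0,0,-0.42]], grip=0.4)

```text
clock: 1.1
tool_pos: [0.473, 0.2096, 0.2599]
orientation: [-180.0, -0.0, 5.4]
force: [0.9, 0.5, 0.5]
opening: 0.0613
gripper_force: 0.0
```

```bash
python3 - <<'E'
from h import *
go(.5016,-.2464,.17,5.5)
E
```

```text
move [-0.0146, 0.4567, 0.0898, -0.0002, -0.0001, -0.0014] clock 1.1 j [46.0, 4.0, -16.0, -0.0, -70.0, 50.0]
```

Emit:
carry_out(rows=[[-0.021,0.446,0.06,0,0,0],[-0.021,0.446,0.06,0,0,0],[-0.021,0.446,0.06,0,0,0],[-0.021,0.446,0.06,0,0,0],[-0.021,0.446,0.06,0,0,0],[-0.021,0.446,0.06,0,0,0],[-0.021,0.446,0.06,0,0,0],[-0.021,0.446,0.06,0,0,0]])

```text
clock: 2.1
tool_pos: [0.4924, -0.2376, 0.1983]
orientation: [-180.0, 0.1, 5.2]
force: [-0.3, 0.8, 0.4]
opening: 0.0611
gripper_force: 0.0
```

Emit:
carry_out(rows=[[0,0,0,0,0,0],[0,0,0,0,0,0]])

```text
clock: 2.35
tool_pos: [0.4936, -0.2336, 0.1998]
orientation: [-180.0, -0.0, 5.4]
force: [0.3, 0.0, 0.6]
opening: 0.0614
gripper_force: 0.0
```

```bash
cat >> h.py <<'E'
def wrist(name=None):
    o=telemetry.get_obs(); W=np.eye(4); W[:3,:3]=R.from_euler("xyz",o["orientation"],degrees=True).as_matrix(); W[:3,3]=o["tool_pos"]
    im=viewer.snapshot("wrist"); c=viewer.camera_info("wrist"); T=W@c["tool_from_camera"]
    if name: cv2.imwrite(f"pics/{name}.png",im[:,:,::-1])
    return im,np.array(c["intrinsics"]),T
E
python3 - <<'E'
from h import *
im,K,T=wrist("w1")
for b in blobs(im,K,T,.052,800): print(b)
go(.5016,-.2464,.033,5.5); o=telemetry.get_obs(); print(o["tool_pos"],o["orientation"],o["force"])
E
```

```text
([145.89999389648438, 154.0], 4321, [0.5482, -0.0714, 0.052], 81.9, 0.092)
([18.5, 198.5], 1582, [0.498, 0.0448, 0.052], 171.4, 0.042)
([335.0, 227.5], 3968, [0.4987, -0.2431, 0.052], 6.0, 0.094)
([511.3999938964844, 222.8000030517578], 4055, [0.5185, -0.4039, 0.052], 7.0, 0.085)
([142.3000030517578, 251.89999389648438], 2154, [0.4581, -0.0651, 0.052], 95.5, 0.095)
move [0.0065, 0.0137, 0.167, -0.0, -0.0005, -0.0004] clock 2.4 j [-5.0, 10.0, -18.0, -0.0, -62.0, 100.0]
[ 0.49370912 -0.23339351  0.19999044] [-1.79997873e+02 -2.83602288e-02  5.47673447e+00] [ 0.04211412  0.50201964 -0.07753007]
```

View pics/w1.png

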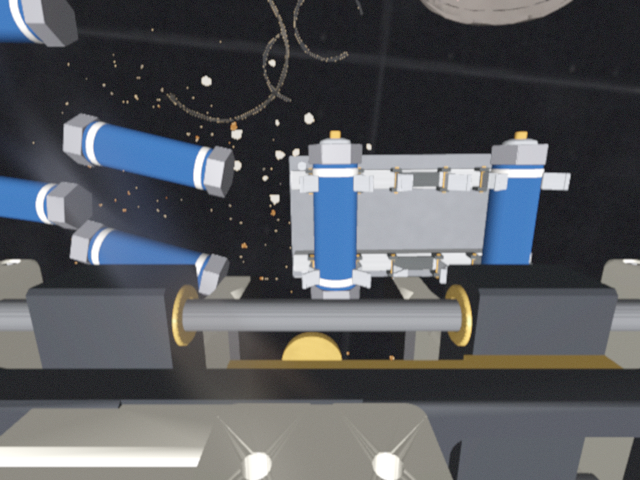

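Wrist view: e is centred at about (335,227) and f at (511,223). Bay 2 is empty between them, and the loose cartridges are on the left. Both cameras agree to within 3 mm, so I descend on e.

Emit:
carry_out(rows=[[0.005,0.0115,0.06,0,0,0],[0.005,0.0115,0.11,0,0,0],[0.005,0.0115,0.14,0,0,0],[0.005,0.0115,0.166,0,0,0],[0.005,0.0115,0.166,0,0,0],[0.005,0.0115,0.166,0,0,0]])

```text
clock: 3.15
tool_pos: [0.5006, -0.2449, 0.0349]
orientation: [180.0, -0.1, 5.5]
force: [1.0, 0.0, 0.5]
opening: 0.061
gripper_force: 0.0
```

Emit:
carry_out(rows=[[0,0,0,0,0,0],[0,0,0,0,0,0],[0,0,0,0,0,0],[0,0,0,0,0,0]], grip=-1)

```text
clock: 3.65
tool_pos: [0.4999, -0.2456, 0.0343]
orientation: [180.0, -0.1, 5.4]
force: [-1.4, 1.1, 4.8]
opening: 0.0397
gripper_force: 30.0
```

```bash
python3 - <<'E'
from h import *
o=telemetry.get_obs(); print(o["tool_pos"],o["orientation"],o["force"],o["moment"],o["opening"],o["gripper_force"])
E
```

```text
[ 0.49990844 -0.24556167  0.03431384] [ 1.79984706e+02 -5.06696239e-02  5.40305754e+00] [-1.36930754  1.12811993  4.83692034] [0.61367431 0.35729695 0.00673094] 0.039741551849078016 29.982663094997406
```

Emit:
carry_out(rows=[[0,0,-0.008,0,0,0],[0,0,-0.016,0,0,0],[0,0,-0.024,0,0,0],[0,0,-0.032,0,0,0],[0,0,-0.06,0,0,0],[0,0,-0.1,0,0,0],[0,0,-0.1,0,0,0],[0,0,-0.1,0,0,0]])

```text
clock: 4.65
tool_pos: [0.4998, -0.2454, 0.1344]
orientation: [180.0, -0.1, 5.4]
force: [0.8, 0.3, -2.4]
opening: 0.0391
gripper_force: 30.0
```

Emit:
carry_out(rows=[[0,0,0,0,0,0],[0,0,0,0,0,0]])

```text
clock: 4.9
tool_pos: [0.4992, -0.2454, 0.133]
orientation: [-180.0, 0.1, 5.4]
force: [-0.4, -0.1, -1.7]
opening: 0.0396
gripper_force: 30.0
```

```bash
python3 - <<'E'
from h import *
o=telemetry.get_obs(); print(o["tool_pos"],o["orientation"],o["force"],o["moment"],o["opening"],o["gripper_force"])
c=np.array([.4995,.330]);a=np.radians(12.4)
for i,s in((1,.07),(2,0),(3,-.07)): print(i,c+s*np.array([-np.sin(a),np.cos(a)]))
E
```

```text
[ 0.49917782 -0.24543447  0.13296168] [-1.79983022e+02  7.61065522e-02  5.39813326e+00] [-0.39222667 -0.11127277 -1.67955123] [-0.04522996 -0.08521872  0.01914761] 0.03958864955666563 29.978749752044678
1 [0.48446853 0.39836706]
2 [0.4995 0.33  ]
3 [0.51453147 0.26163294]
```

Emit:
carry_out(rows=[[0,0,0,0,0,0]])

```text
clock: 5.03
tool_pos: [0.4993, -0.2455, 0.1331]
orientation: [-180.0, 0.1, 5.4]
force: [0.7, -0.8, -2.1]
opening: 0.0394
gripper_force: 30.0
```

Emit:
carry_out(rows=[[0,0,0,0,0,0]])

```text
clock: 5.15
tool_pos: [0.4995, -0.2455, 0.1334]
orientation: [-180.0, 0.0, 5.4]
force: [0.3, -0.1, -0.8]
opening: 0.0393
gripper_force: 30.0
```

Emit:
carry_out(rows=[[0,0,0,0,0,0]])

```text
clock: 5.28
tool_pos: [0.4995, -0.2455, 0.1336]
orientation: [-180.0, 0.0, 5.4]
force: [0.2, 0.2, -1.1]
opening: 0.0392
gripper_force: 30.0
```

Emit:
carry_out(rows=[[0,0,0,0,0,0]])

```text
clock: 5.4
tool_pos: [0.4996, -0.2455, 0.1337]
orientation: [180.0, -0.0, 5.4]
force: [0.4, 0.6, -1.1]
opening: 0.039
gripper_force: 30.0
```

Emit:
carry_out(rows=[[0,0,0,0,0,0]])

```text
clock: 5.52
tool_pos: [0.4996, -0.2455, 0.1337]
orientation: [-180.0, -0.0, 5.4]
force: [0.0, 0.1, -1.4]
opening: 0.0392
gripper_force: 30.0
```

Emit:
carry_out(rows=[[0,0,0,0,0,0]])

```text
clock: 5.65
tool_pos: [0.4996, -0.2455, 0.1337]
orientation: [-180.0, -0.0, 5.4]
force: [-0.2, 0.1, -0.8]
opening: 0.0394
gripper_force: 30.0
```

e reads about 1.2 N, so it is spent and goes to notch 1.

Emit:
carry_out(rows=[[0.004,-0.06,-0.02,0,0,0],[0.008,-0.12,-0.03,0,0,0],[0.013,-0.18,-0.03,0,0,-0.02],[0.017,-0.24,-0.03,0,0,-0.04],[0.021,-0.3,-0.03,0,0,-0.06],[0.026,-0.36,-0.03,0,0,-0.08],[0.03,-0.42,-0.03,0,0,-0.1],[0.034,-0.48,-0.03,0,0,-0.122]])

```text
clock: 6.65
tool_pos: [0.4879, 0.2377, 0.164]
orientation: [-180.0, -0.0, 12.4]
force: [1.3, 1.1, -1.2]
opening: 0.0393
gripper_force: 30.0
```

Emit:
carry_out(rows=[[0,0,0,0,0,0],[0,0,0,0,0,0],[0,0,0,0,0,0]])

```text
clock: 7.02
tool_pos: [0.4882, 0.2346, 0.1637]
orientation: [180.0, 0.0, 12.3]
force: [0.2, 0.4, -1.6]
opening: 0.039
gripper_force: 30.0
```

```bash
python3 - <<'E'
from h import *
im,K,T=wrist("w2"); 
go(.4845,.3984,.1,12.4); o=telemetry.get_obs(); print(o["tool_pos"],o["orientation"],o["force"])
# overlay predicted board corners & notch points
C=np.array([.4995,.33]);a=np.radians(12.4);ex=np.array([np.cos(a),np.sin(a)]);ey=np.array([-np.sin(a),np.cos(a)])
b=im[:,:,::-1].copy()
for sx in(-.06,.06):
  for sy in(-.135,.135):
    u=proj(K,T,np.append(C+sx*ex+sy*ey,.01)); cv2.drawMarker(b,tuple(int(v) for v in u),(0,0,255),0,12,1)
for sx in(-.038,.038):
  for sy in(-.07,0,.07):
    u=proj(K,T,np.append(C+sx*ex+sy*ey,.044)); cv2.drawMarker(b,tuple(int(v) for v in u),(0,255,0),0,12,1)
cv2.imwrite("pics/w2o.png",b)
E
```

```text
move [0.0312, -0.161, 0.0638, -0.0, -0.0, -0.0017] clock 7.08 j [46.0, 11.0, -21.0, -0.0, -58.0, 56.0]
[0.48833773 0.23449791 0.16379081] [-1.79999272e+02 -8.16097916e-04  1.23048289e+01] [-0.08301925 -0.22795098 -0.80007576]
```

View pics/w2o.png

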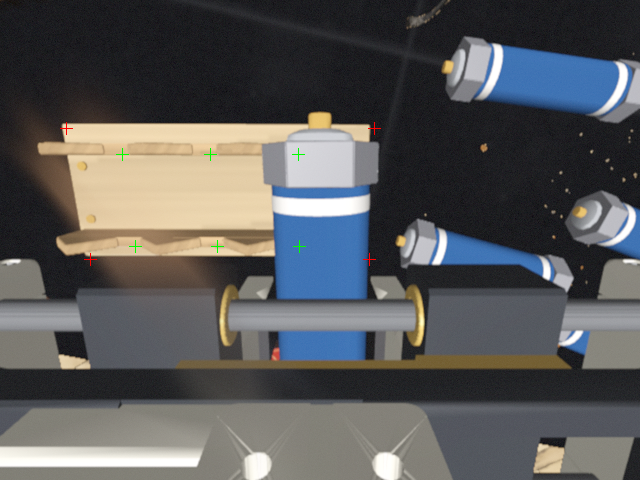

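Overlay: the predicted board corners and notches match the cradle within about 4 px, with the real one about 2 mm further in +x. I'll lay e in notch 1.

Emit:
carry_out(rows=[[0.012,-0.06,0,0,0,0],[0.024,-0.12,0,0,0,0],[0.033,-0.16,0.02,0,0,0],[0.033,-0.16,0.05,0,0,0],[0.033,-0.16,0.08,0,0,0],[0.033,-0.16,0.1,0,0,0],[0.033,-0.16,0.115,0,0,0],[0.033,-0.16,0.115,0,0,0]])

```text
clock: 8.07
tool_pos: [0.4866, 0.3987, 0.0484]
orientation: [-180.0, -0.0, 12.3]
force: [0.3, -0.5, -1.1]
opening: 0.0391
gripper_force: 30.0
```

Emit:
carry_out(rows=[[0,0,0.001,0,0,0],[0,0,0.001,0,0,0],[0,0,0.001,0,0,0]])

```text
clock: 8.45
tool_pos: [0.4863, 0.3989, 0.048]
orientation: [-180.0, -0.0, 12.4]
force: [0.6, 0.3, -1.2]
opening: 0.0394
gripper_force: 30.0
```

Emit:
carry_out(rows=[[0,0,0.002,0,0,0],[0,0,0.002,0,0,0]])

```text
clock: 8.7
tool_pos: [0.4867, 0.4, 0.0466]
orientation: [-179.9, -0.1, 12.4]
force: [-1.2, 3.1, 3.4]
opening: 0.0391
gripper_force: 30.0
```

Emit:
carry_out(rows=[[0,0,0,0,0,0],[0,0,0,0,0,0],[0,0,0,0,0,0]], grip=0.12)

```text
clock: 9.07
tool_pos: [0.486, 0.3985, 0.0453]
orientation: [180.0, 0.0, 12.4]
force: [1.2, -0.6, 0.6]
opening: 0.0491
gripper_force: 0.0
```

Emit:
carry_out(rows=[[0,0,-0.04,0,0,0],[0,0,-0.09,0,0,0],[0,0.06,-0.12,0,0,0],[0,0.12,-0.12,0,0,0.01],[0,0.18,-0.12,0,0,0.04],[0,0.24,-0.12,0,0,0.07],[0,0.3,-0.12,0,0,0.1],[0,0.36,-0.12,0,0,0.12]])

```text
clock: 10.07
tool_pos: [0.5634, 0.0453, 0.1658]
orientation: [180.0, -0.0, 5.5]
force: [0.9, 0.6, -0.4]
opening: 0.0492
gripper_force: 0.0
```

```bash
python3 - <<'E'
from h import *
go(.5165,-.4055,.13,5.4); im=viewer.snapshot("top")
K,T=cam("top")
for b in blobs(im,K,T,.064): print(b)
cv2.imwrite("pics/t1.png",im[:,:,::-1])
E
```

```text
move [-0.0898, 0.4443, 0.0358, 0.0, -0.0002, 0.0013] clock 10.07 j [24.0, 13.0, -18.0, 0.0, -59.0, 71.0]
([178.0, 117.69999694824219], 203, [0.811, 0.3336, 0.064], 119.9, 0.065)
([339.70001220703125, 229.3000030517578], 632, [0.5346, -0.0646, 0.064], 82.8, 0.084)
([485.1000061035156, 239.8000030517578], 546, [0.5142, -0.4023, 0.064], 6.1, 0.087)
([277.29998779296875, 250.3000030517578], 654, [0.4828, 0.0796, 0.064], 87.5, 0.084)
([338.79998779296875, 272.79998779296875], 674, [0.4322, -0.0629, 0.064], 79.3, 0.084)
```

Emit:
carry_out(rows=[[-0.012,0.06,0,0,0,0],[-0.024,0.12,0,0,0,0],[-0.036,0.18,0,0,0,0],[-0.05,0.24,0,0,0,0],[-0.062,0.3,0,0,0,0],[-0.075,0.36,0,0,0,0],[-0.087,0.42,0.01,0,0,0],[-0.09,0.444,0.035,0,0,0]], grip=0.4)

```text
clock: 11.12
tool_pos: [0.5161, -0.4068, 0.131]
orientation: [179.9, -0.1, 5.4]
force: [0.2, 0.5, 0.0]
opening: 0.0614
gripper_force: 0.0
```

Emit:
carry_out(rows=[[0,0,0,0,0,0],[0,0,0,0,0,0]])

```text
clock: 11.38
tool_pos: [0.5165, -0.403, 0.1308]
orientation: [-180.0, 0.0, 5.5]
force: [-0.2, -0.4, 1.2]
opening: 0.0613
gripper_force: 0.0
```

```bash
python3 - <<'E'
from h import *
go(.516,-.405,.034,5.5); im=viewer.snapshot("top")
K,T=cam("top")
for b in blobs(im,K,T,.064): print(b)
E
```

```text
move [-0.0006, 0.002, 0.0968, -0.0, 0.0004, 0.0002] clock 11.38 j [-21.0, 23.0, -9.0, 0.0, -58.0, 116.0]
([278.5, 187.0], 621, [0.6361, 0.0815, 0.064], 95.0, 0.083)
([339.79998779296875, 229.3000030517578], 633, [0.5346, -0.0647, 0.064], 82.0, 0.084)
([138.5, 245.89999389648438], 572, [0.4888, 0.4018, 0.064], 12.0, 0.088)
([277.29998779296875, 250.3000030517578], 655, [0.4828, 0.0795, 0.064], 87.3, 0.084)
([487.1000061035156, 250.39999389648438], 201, [0.4891, -0.4053, 0.064], 96.6, 0.039)
([338.79998779296875, 272.79998779296875], 674, [0.4322, -0.063, 0.064], 79.3, 0.084)
```

e is lying in notch 1 at (0.489, 0.402), yaw 12°. Next is f.

Emit:
carry_out(rows=[[0,0.002,0.05,0,0,0],[0,0.002,0.08,0,0,0],[0,0.002,0.097,0,0,0],[0,0.002,0.097,0,0,0]])

```text
clock: 11.92
tool_pos: [0.5168, -0.4045, 0.0335]
orientation: [-180.0, 0.1, 5.6]
force: [-0.1, 0.8, 0.7]
opening: 0.0613
gripper_force: 0.0
```

Emit:
carry_out(rows=[[0,0,0,0,0,0],[0,0,0,0,0,0],[0,0,0,0,0,0],[0,0,0,0,0,0]], grip=-1)

```text
clock: 12.42
tool_pos: [0.5172, -0.4053, 0.0348]
orientation: [180.0, -0.1, 5.5]
force: [-0.4, 2.9, 5.8]
opening: 0.0393
gripper_force: 30.0
```

Emit:
carry_out(rows=[[0,0,-0.008,0,0,0],[0,0,-0.016,0,0,0],[0,0,-0.024,0,0,0],[0,0,-0.032,0,0,0],[0,0,-0.06,0,0,0],[0,0,-0.06,0,0,0],[0,0,-0.06,0,0,0]])

```text
clock: 13.3
tool_pos: [0.5169, -0.4053, 0.0942]
orientation: [180.0, -0.1, 5.5]
force: [0.1, 0.4, -4.1]
opening: 0.039
gripper_force: 30.0
```

Emit:
carry_out(rows=[[0,0,0,0,0,0]])

```text
clock: 13.42
tool_pos: [0.5162, -0.4051, 0.093]
orientation: [-180.0, 0.0, 5.5]
force: [-0.8, 0.2, -3.1]
opening: 0.0394
gripper_force: 30.0
```

Emit:
carry_out(rows=[[0,0,0,0,0,0]])

```text
clock: 13.55
tool_pos: [0.5163, -0.4051, 0.0929]
orientation: [-180.0, 0.1, 5.5]
force: [0.5, 0.4, -3.2]
opening: 0.0397
gripper_force: 30.0
```

Emit:
carry_out(rows=[[0,0,0,0,0,0]])

```text
clock: 13.68
tool_pos: [0.5165, -0.4052, 0.0932]
orientation: [-180.0, 0.0, 5.5]
force: [0.7, 0.3, -3.5]
opening: 0.0395
gripper_force: 30.0
```

Emit:
carry_out(rows=[[0,0,0,0,0,0]])

```text
clock: 13.8
tool_pos: [0.5166, -0.4052, 0.0934]
orientation: [-180.0, 0.0, 5.5]
force: [-0.3, -0.2, -2.7]
opening: 0.0391
gripper_force: 30.0
```

Emit:
carry_out(rows=[[0,0,0,0,0,0]])

```text
clock: 13.92
tool_pos: [0.5166, -0.4053, 0.0936]
orientation: [-180.0, 0.0, 5.5]
force: [0.7, -0.5, -2.6]
opening: 0.0392
gripper_force: 30.0
```

Emit:
carry_out(rows=[[0,0,0,0,0,0]])

```text
clock: 14.05
tool_pos: [0.5167, -0.4053, 0.0937]
orientation: [-180.0, -0.0, 5.5]
force: [-0.3, 0.2, -3.8]
opening: 0.0392
gripper_force: 30.0
```

f is full, so I press it back into bay 3.

Emit:
carry_out(rows=[[0,0,0.025,0,0,0],[0,0,0.035,0,0,0],[0,0,0.043,0,0,0],[0,0,0.051,0,0,0],[0,0,0.06,0,0,0],[0,0,0.06,0,0,0],[0,0,0.06,0,0,0],[0,0,0.06,0,0,0]])

```text
clock: 15.05
tool_pos: [0.5167, -0.4052, 0.034]
orientation: [180.0, 0.0, 5.5]
force: [-0.5, 4.4, 4.9]
opening: 0.0394
gripper_force: 30.0
```

Emit:
carry_out(rows=[[0,0,0,0,0,0],[0,0,0,0,0,0],[0,0,0,0,0,0]], grip=0.4)

```text
clock: 15.42
tool_pos: [0.5167, -0.4055, 0.0335]
orientation: [180.0, 0.0, 5.5]
force: [-0.6, 0.6, -0.8]
opening: 0.0602
gripper_force: 0.0
```

```bash
python3 - <<'E'
from h import *
go(.5451,-.0663,.17,-97.9)
go(.439,-.0642,.17,-100.7)
E
```

```text
move [0.0608, -0.3349, -0.1366, 0.0001, -0.0, 1.8047] clock 15.43 j [-21.0, 29.0, -14.0, 0.0, -47.0, 117.0]
move [-0.0446, -0.3471, -0.1366, 0.0001, -0.0, 1.8536] clock 15.43 j [-21.0, 29.0, -14.0, 0.0, -47.0, 117.0]
```

Emit:
carry_out(rows=[[0,0,-0.06,0,0,0],[0,0,-0.12,0,0,0],[0.01,-0.06,-0.136,0,0,0.18],[0.02,-0.12,-0.136,0,0,0.36],[0.03,-0.18,-0.136,0,0,0.54],[0.04,-0.24,-0.136,0,0,0.72],[0.05,-0.3,-0.136,0,0,0.9],[0.061,-0.335,-0.136,0,0,1.08]])

```text
clock: 16.42
tool_pos: [0.545, -0.0651, 0.17]
orientation: [-180.0, -0.0, -54.7]
force: [0.8, -0.6, 0.2]
opening: 0.0613
gripper_force: 0.0
```

Emit:
carry_out(rows=[[0,0,0,0,0,0.18],[0,0,0,0,0,0.36],[0,0,0,0,0,0.54],[0,0,0,0,0,0.72],[0,0,0,0,0,0.72],[0,0,0,0,0,0.72]])

```text
clock: 17.18
tool_pos: [0.5451, -0.067, 0.1697]
orientation: [-180.0, -0.0, -95.5]
force: [-0.0, -0.3, 0.5]
opening: 0.0617
gripper_force: 0.0
```

```bash
python3 - <<'E'
from h import *
im,K,T=wrist("w3")
for b in blobs(im,K,T,.0205,800): print(b)
im=viewer.snapshot("top");cv2.imwrite("pics/t2.png",im[:,:,::-1]); K,T=cam("top")
for b in blobs(im,K,T,.052): print(b)
go(.5451,-.0663,.004,-97.9)
E
```

```text
([435.79998779296875, 224.3000030517578], 4660, [0.4395, -0.0607, 0.0205], 79.2, 0.097)
([321.29998779296875, 233.1999969482422], 4356, [0.5458, -0.0624, 0.0205], 82.0, 0.096)
([177.89999389648438, 117.69999694824219], 215, [0.8165, 0.3373, 0.052], 119.9, 0.065)
([485.1000061035156, 239.8000030517578], 542, [0.5168, -0.406, 0.052], 6.1, 0.087)
([138.5, 245.89999389648438], 571, [0.4912, 0.4061, 0.052], 12.0, 0.089)
([285.8999938964844, 250.5], 337, [0.485, 0.0605, 0.052], 90.8, 0.044)
([338.70001220703125, 272.70001220703125], 675, [0.4341, -0.0632, 0.052], 79.3, 0.085)
move [-0.0007, 0.0001, 0.1657, -0.0001, -0.0, 0.0413] clock 17.27 j [13.0, 11.0, -20.0, 0.0, -59.0, -19.0]
```

View pics/w3.png

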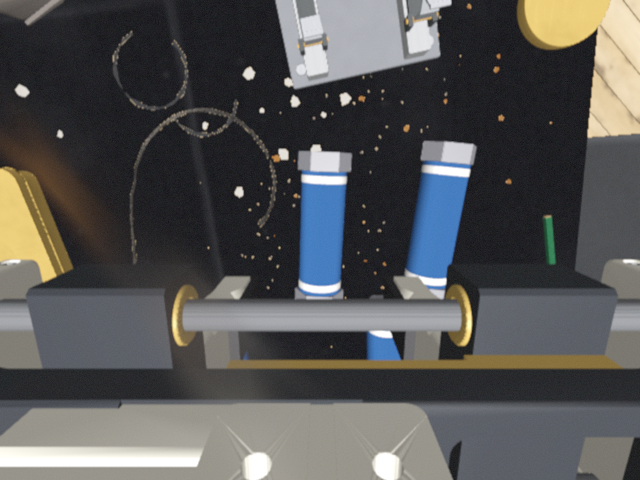

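f sits at the same top-view pixel as at the start, so it is home. The wrist view shows the target cartridge at (321,233), squarely between the fingers. I'll grasp it and heft.

Emit:
carry_out(rows=[[-0.002,0.0005,0.06,0,0,0.041],[-0.002,0.0005,0.11,0,0,0.041],[-0.002,0.0005,0.145,0,0,0.041],[-0.002,0.0005,0.165,0,0,0.041],[-0.002,0.0005,0.165,0,0,0.041]])

```text
clock: 17.9
tool_pos: [0.5436, -0.0652, 0.0032]
orientation: [179.8, -0.1, -98.0]
force: [0.4, -0.3, 1.0]
opening: 0.0612
gripper_force: 0.0
```

Emit:
carry_out(rows=[[0,0,0,0,0,0],[0,0,0,0,0,0],[0,0,0,0,0,0],[0,0,0,0,0,0]], grip=-1)

```text
clock: 18.4
tool_pos: [0.5455, -0.0648, 0.0057]
orientation: [-179.9, 0.0, -98.0]
force: [-1.2, 0.3, 6.4]
opening: 0.0394
gripper_force: 30.0
```

Emit:
carry_out(rows=[[0,0,-0.03,0,0,0],[0,0,-0.08,0,0,0],[0,0,-0.13,0,0,0],[0,0,-0.13,0,0,0],[0,0,-0.13,0,0,0]])

```text
clock: 19.02
tool_pos: [0.5438, -0.0649, 0.134]
orientation: [179.9, 0.0, -98.1]
force: [0.2, -0.9, -4.3]
opening: 0.0394
gripper_force: 30.0
```

Emit:
carry_out(rows=[[0,0,0,0,0,0]])

```text
clock: 19.15
tool_pos: [0.5435, -0.0651, 0.133]
orientation: [179.8, -0.0, -98.0]
force: [-0.3, -0.6, -3.6]
opening: 0.0393
gripper_force: 30.0
```

Emit:
carry_out(rows=[[0,0,0,0,0,0]])

```text
clock: 19.27
tool_pos: [0.544, -0.0651, 0.1333]
orientation: [179.9, -0.0, -98.0]
force: [-0.5, -0.0, -4.0]
opening: 0.0393
gripper_force: 30.0
```

Emit:
carry_out(rows=[[0,0,0,0,0,0]])

```text
clock: 19.4
tool_pos: [0.5445, -0.065, 0.1339]
orientation: [179.9, -0.0, -98.0]
force: [0.6, -0.8, -4.6]
opening: 0.0392
gripper_force: 30.0
```

Emit:
carry_out(rows=[[0,0,0,0,0,0]])

```text
clock: 19.52
tool_pos: [0.5447, -0.0649, 0.1343]
orientation: [180.0, -0.0, -98.0]
force: [0.5, 0.0, -3.6]
opening: 0.0395
gripper_force: 30.0
```

Emit:
carry_out(rows=[[0,0,0,0,0,0]])

```text
clock: 19.65
tool_pos: [0.5448, -0.0649, 0.1346]
orientation: [180.0, -0.0, -98.0]
force: [0.8, 0.3, -3.6]
opening: 0.0391
gripper_force: 30.0
```

```bash
python3 - <<'E'
from h import *
go(.509,-.3255,.15,5.5)
go(.509,-.3255,.15,-174.5)
go(.5015,.331,.15,12.4)
E
```

```text
move [0.263, -0.0009, -0.0154, 0.0001, 0.0, -1.8069] clock 19.65 j [14.0, 13.0, -23.0, 0.0, -54.0, -22.0]
move [0.263, -0.0009, -0.0154, 0.0, -0.0, 1.3347] clock 19.65 j [14.0, 13.0, -23.0, 0.0, -54.0, -22.0]
move [-0.386, 0.0982, -0.0154, 0.0001, 0.0, -1.9273] clock 19.65 j [14.0, 13.0, -23.0, 0.0, -54.0, -22.0]
```

About 3.6 N, so it is full. Before inserting I need the cartridge's axial offset in the grip and the rack's centre.

```bash
python3 - <<'E'
from h import *
K,T=cam("top")
BL,BR,TL=[ray(K,T,p,.006) for p in((399,280),(501.6,270.4),(393,227.4))]
print(BL,BR,TL,np.linalg.norm(BL-BR),np.linalg.norm(TL-BL),(BR+TL)/2)
im,K,T=wrist("w4")
a=cv2.imread("pics/w2.png")[80:300,230:410]; b=im[80:300,230:410,::-1]
cv2.imwrite("pics/cmp.png",cv2.resize(np.hstack([a,b]),None,fx=2.2,fy=2.2,interpolation=cv2.INTER_CUBIC))
E
```

```text
[ 0.42564445 -0.20926682  0.006     ] [ 0.45222987 -0.45620422  0.006     ] [ 0.55514769 -0.19719454  0.006     ] 0.24836438121391574 0.1300647134702809 [ 0.50368878 -0.32669938  0.006     ]
```

View pics/cmp.png

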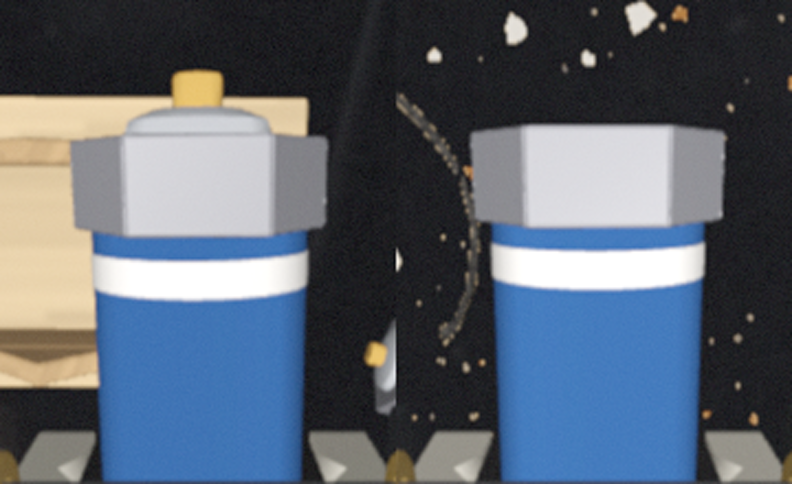

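```bash
python3 - <<'E'
from h import *
c=viewer.camera_info("wrist"); K=c["intrinsics"]; T=c["tool_from_camera"]
for n,rows,ax in(("e",(137,236),-.0177),("c",(126,226),-.016)):
    print(n,[ray(K,T,(320,80+r/2.2),ax-.0205)[0].round(4) for r in rows])
E
```

```text
e [np.float64(0.0692), np.float64(0.054)]
c [np.float64(0.0709), np.float64(0.0555)]
```

Emit:
carry_out(rows=[[0.05,0,-0.01,0,0,0.17],[0.1,0,-0.015,0,0,0.34],[0.15,0.001,-0.015,0,0,0.51],[0.2,0.002,-0.015,0,0,0.68],[0.24,0.0025,-0.015,0,0,0.85],[0.2635,0.0025,-0.015,0,0,1.02],[0.2635,0.0025,-0.015,0,0,1.19],[0.2635,0.0025,-0.015,0,0,1.335]])

```text
clock: 20.7
tool_pos: [0.5052, -0.326, 0.1495]
orientation: [180.0, -0.0, -174.9]
force: [1.0, 0.3, -3.2]
opening: 0.0394
gripper_force: 30.0
```

Emit:
carry_out(rows=[[0,0,0,0,0,0],[0,0,0,0,0,0],[0,0,0,0,0,0]])

```text
clock: 21.08
tool_pos: [0.5055, -0.3254, 0.1497]
orientation: [-180.0, 0.0, -174.4]
force: [0.1, 0.2, -3.5]
opening: 0.0392
gripper_force: 30.0
```

```bash
python3 - <<'E'
from h import *
go(.5055,-.3254,.036,-174.5)
o=telemetry.get_obs(); print(o["force"],o["opening"],o["tool_pos"])
im,K,T=wrist("w5")
E
```

```text
move [0.0, -0.0, 0.1137, -0.0, 0.0, 0.0017] clock 21.07 j [-14.0, 17.0, -15.0, -0.0, -58.0, -70.0]
[ 0.12761921  0.16623634 -3.54372085] 0.039221077920578454 [ 0.50554005 -0.32538868  0.14971699]
```

View pics/w5.png

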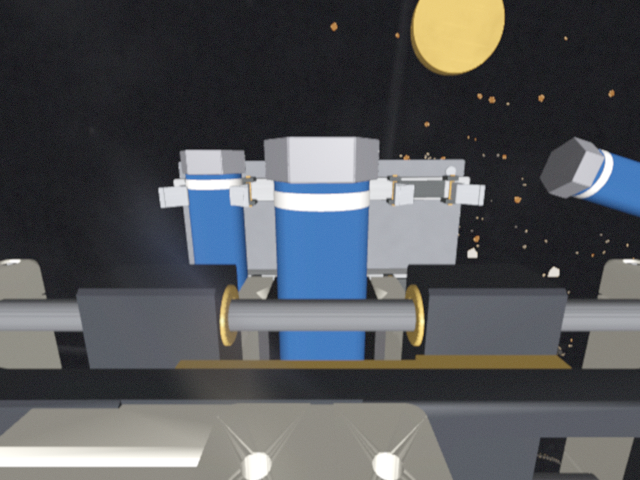

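```bash
python3 - <<'E'
from h import *
c=viewer.camera_info("wrist"); K=c["intrinsics"]; W=np.eye(4); W[:3,:3]=R.from_euler("xyz",[180,0,-174.45],degrees=True).as_matrix(); W[:3,3]=[.5055,-.3254,.1497]; T=W@c["tool_from_camera"]
for px,z in(((322,190),.073),((322,182),.078),((322,198),.068),((464,160),.006),((180,160),.006),((462,263),.006)):
    p=ray(K,T,px,z); d=p[:2]-[.5055,-.3254]; a=np.radians(5.5); print(px,p.round(4),"rackframe rel",(d@[np.cos(a),np.sin(a)]).round(4),(d@[-np.sin(a),np.cos(a)]).round(4))
E
```

```text
(322, 190) [ 0.4614 -0.3269  0.073 ] rackframe rel -0.044 0.0028
(322, 182) [ 0.4557 -0.3275  0.078 ] rackframe rel -0.0498 0.0027
(322, 198) [ 0.4675 -0.3263  0.068 ] rackframe rel -0.0379 0.0028
(464, 160) [ 0.43  -0.206  0.006] rackframe rel -0.0637 0.1261
(180, 160) [ 0.4539 -0.4509  0.006 ] rackframe rel -0.0634 -0.12
(462, 263) [ 0.5224 -0.189   0.006 ] rackframe rel 0.0299 0.1341
```

The wrist view shows the cartridge centred (col 322) between bay 2's clips, whose marks are at 249 and 395. Endways it agrees within 2 mm, so I press in.

Emit:
carry_out(rows=[[0,0,0.04,0,0,0],[0,0,0.07,0,0,0],[0,0,0.08,0,0,0],[0,0,0.09,0,0,0],[0,0,0.1,0,0,0],[0,0,0.108,0,0,0],[0,0,0.115,0,0,0],[0,0,0.115,0,0,0]])

```text
clock: 22.12
tool_pos: [0.5061, -0.3257, 0.0364]
orientation: [-179.9, 0.1, -174.5]
force: [-2.9, 5.6, 11.3]
opening: 0.0395
gripper_force: 30.0
```

Emit:
carry_out(rows=[[0,0,0,0,0,0],[0,0,0,0,0,0]])

```text
clock: 22.38
tool_pos: [0.5061, -0.3257, 0.0364]
orientation: [-179.9, 0.1, -174.5]
force: [-1.8, 5.5, 10.1]
opening: 0.0394
gripper_force: 30.0
```

Emit:
carry_out(rows=[[0,0,0,0,0,0],[0,0,0,0,0,0],[0,0,0,0,0,0]], grip=0.25)

```text
clock: 22.75
tool_pos: [0.5056, -0.3257, 0.0346]
orientation: [-180.0, 0.0, -174.5]
force: [1.1, -0.1, -0.3]
opening: 0.0542
gripper_force: 0.0
```

Emit:
carry_out(rows=[[0,0,-0.06,0,0,0],[0,0,-0.12,0,0,0],[0,0.06,-0.135,0,0,-0.16],[0,0.12,-0.135,0,0,-0.32],[0.01,0.18,-0.135,0,0,-0.48],[0.03,0.24,-0.135,0,0,-0.64],[0.04,0.27,-0.135,0,0,-0.8],[0.04,0.27,-0.135,0,0,-0.96]])

```text
clock: 23.75
tool_pos: [0.4392, -0.0589, 0.1701]
orientation: [-180.0, 0.1, -119.0]
force: [0.2, -0.1, 0.1]
opening: 0.055
gripper_force: 0.0
```

```bash
python3 - <<'E'
from h import *
im,K,T=wrist("w6")
for b in blobs(im,K,T,.0205,800): print(b)
im=viewer.snapshot("top");cv2.imwrite("pics/t3.png",im[:,:,::-1]); K,T=cam("top")
for b in blobs(im,K,T,.0205): print(b)
for b in blobs(im,K,T,.052): print(b)
go(.439,-.0642,.1,-100.7)
E
```

```text
([318.5, 227.8000030517578], 4418, [0.4407, -0.0602, 0.0205], 79.8, 0.096)
([177.89999389648438, 117.69999694824219], 213, [0.8315, 0.3468, 0.0205], 119.9, 0.067)
([278.3999938964844, 187.0], 620, [0.6503, 0.0853, 0.0205], 95.0, 0.086)
([485.1000061035156, 239.8000030517578], 540, [0.5238, -0.4162, 0.0205], 6.1, 0.089)
([451.29998779296875, 243.39999389648438], 539, [0.5138, -0.3345, 0.0205], 5.2, 0.089)
([138.5, 245.89999389648438], 570, [0.4975, 0.4172, 0.0205], 12.0, 0.091)
([177.89999389648438, 117.69999694824219], 213, [0.8165, 0.3374, 0.052], 119.9, 0.065)
([278.3999938964844, 187.0], 620, [0.64, 0.0826, 0.052], 95.0, 0.084)
([485.1000061035156, 239.8000030517578], 540, [0.5168, -0.406, 0.052], 6.1, 0.087)
([451.29998779296875, 243.39999389648438], 539, [0.507, -0.3264, 0.052], 5.2, 0.087)
([138.5, 245.89999389648438], 570, [0.4911, 0.4061, 0.052], 12.0, 0.089)
move [0.0042, -0.0012, 0.07, -0.0007, 0.0004, -0.3248] clock 23.85 j [18.0, 1.0, -32.0, 0.0, -57.0, -47.0]
```

Bay 2 now reads (0.507, −0.326), in line with the others, so it is home. Next is the cartridge at (0.440, −0.063).

Emit:
carry_out(rows=[[0.0022,-0.001,0.02,0,0,-0.17],[0.0022,-0.001,0.06,0,0,-0.325],[0.0022,-0.001,0.11,0,0,-0.325],[0.0022,-0.001,0.145,0,0,-0.325],[0.0022,-0.001,0.166,0,0,-0.325],[0.0022,-0.001,0.166,0,0,-0.325]])

```text
clock: 24.6
tool_pos: [0.439, -0.0637, 0.0022]
orientation: [179.8, -0.1, -101.2]
force: [-0.1, 0.7, 0.5]
opening: 0.0549
gripper_force: 0.0
```

Emit:
carry_out(rows=[[0,0,0,0,0,0],[0,0,0,0,0,0],[0,0,0,0,0,0],[0,0,0,0,0,0]], grip=-1)

```text
clock: 25.1
tool_pos: [0.4401, -0.0629, 0.0042]
orientation: [-179.9, 0.0, -100.9]
force: [0.0, -1.1, 3.6]
opening: 0.0393
gripper_force: 30.0
```

Emit:
carry_out(rows=[[0,0,-0.03,0,0,0],[0,0,-0.08,0,0,0],[0,0,-0.13,0,0,0],[0,0,-0.13,0,0,0],[0,0,-0.13,0,0,0]])

```text
clock: 25.72
tool_pos: [0.439, -0.0629, 0.1333]
orientation: [180.0, 0.0, -100.9]
force: [-0.3, 0.4, -1.3]
opening: 0.0392
gripper_force: 30.0
```

Emit:
carry_out(rows=[[0,0,0,0,0,0]])

```text
clock: 25.85
tool_pos: [0.4386, -0.0631, 0.1324]
orientation: [179.9, -0.1, -100.9]
force: [-0.3, 0.7, -1.6]
opening: 0.0397
gripper_force: 30.0
```

Emit:
carry_out(rows=[[0,0,0,0,0,0]])

```text
clock: 25.98
tool_pos: [0.439, -0.0631, 0.1326]
orientation: [179.9, -0.1, -100.9]
force: [-0.1, -0.7, -2.7]
opening: 0.0396
gripper_force: 30.0
```

Emit:
carry_out(rows=[[0,0,0,0,0,0]])

```text
clock: 26.1
tool_pos: [0.4394, -0.0631, 0.133]
orientation: [179.9, -0.0, -100.9]
force: [0.1, 0.5, -1.9]
opening: 0.0396
gripper_force: 30.0
```

Emit:
carry_out(rows=[[0,0,0,0,0,0]])

```text
clock: 26.22
tool_pos: [0.4396, -0.063, 0.1334]
orientation: [180.0, -0.0, -100.9]
force: [0.1, -1.8, -1.1]
opening: 0.0392
gripper_force: 30.0
```

Emit:
carry_out(rows=[[0,0,0,0,0,0]])

```text
clock: 26.35
tool_pos: [0.4396, -0.063, 0.1336]
orientation: [180.0, -0.0, -100.9]
force: [0.2, 0.9, -1.5]
opening: 0.0393
gripper_force: 30.0
```

```bash
python3 - <<'E'
from h import *
go(.498,-.246,.15,-174.5)
go(.5015,.331,.15,12.4)
E
```

```text
move [0.1687, -0.0919, -0.0164, 0.0001, -0.0002, 1.2847] clock 26.35 j [17.0, 4.0, -35.0, -0.0, -52.0, -28.0]
move [-0.3986, 0.0137, -0.0165, 0.0002, 0.0002, -1.9774] clock 26.35 j [17.0, 4.0, -35.0, -0.0, -52.0, -28.0]
```

Spent (about 1.6 N), so to notch 2.

Emit:
carry_out(rows=[[-0.04,0,-0.03,0,0,0.15],[-0.1,0.003,-0.03,0,0,0.3],[-0.16,0.005,-0.03,0,0,0.45],[-0.22,0.007,-0.03,0,0,0.6],[-0.28,0.009,-0.03,0,0,0.75],[-0.34,0.011,-0.03,0,0,0.9],[-0.4,0.0135,-0.03,0,0,1.05],[-0.4,0.0135,-0.03,0,0,1.165]])

```text
clock: 27.35
tool_pos: [0.5023, 0.3362, 0.1627]
orientation: [-180.0, -0.0, -167.7]
force: [-0.6, -0.8, -1.0]
opening: 0.0395
gripper_force: 30.0
```

Emit:
carry_out(rows=[[0,0,0,0,0,0],[0,0,0,0,0,0]])

```text
clock: 27.6
tool_pos: [0.5019, 0.3318, 0.1637]
orientation: [-180.0, -0.0, -167.5]
force: [1.0, 0.6, -0.8]
opening: 0.0393
gripper_force: 30.0
```

```bash
python3 - <<'E'
from h import *
go(.502,.332,.048,-167.6)
E
```

```text
move [-0.0002, 0.0002, 0.1157, -0.0001, -0.0002, 0.0013] clock 27.6 j [52.0, 16.0, -14.0, -0.0, -60.0, -130.0]
```

Emit:
carry_out(rows=[[0,0,0.05,0,0,0],[0,0,0.085,0,0,0],[0,0,0.1,0,0,0],[0,0,0.11,0,0,0],[0,0,0.116,0,0,0],[0,0,0.116,0,0,0]])

```text
clock: 28.35
tool_pos: [0.5024, 0.3328, 0.0484]
orientation: [180.0, 0.1, -167.6]
force: [0.0, 0.6, -0.4]
opening: 0.0388
gripper_force: 30.0
```

Emit:
carry_out(rows=[[0,0,0,0,0,0],[0,0,0,0,0,0],[0,0,0,0,0,0]], grip=0.1)

```text
clock: 28.72
tool_pos: [0.5021, 0.3326, 0.0481]
orientation: [180.0, 0.0, -167.6]
force: [0.7, 0.3, -0.1]
opening: 0.0479
gripper_force: 0.0
```

```bash
python3 - <<'E'
from h import *
go(.4914,.082,.17,-92.5)
E
```

```text
move [0.0641, -0.2424, -0.1221, -0.0, 0.0007, -1.3113] clock 28.73 j [52.0, 23.0, -21.0, 0.0, -46.0, -130.0]
```

Emit:
carry_out(rows=[[0,0,-0.05,0,0,0],[0,0,-0.1,0,0,0],[0.016,-0.06,-0.12,0,0,-0.17],[0.032,-0.12,-0.122,0,0,-0.34],[0.048,-0.18,-0.122,0,0,-0.51],[0.064,-0.2424,-0.122,0,0,-0.68],[0.064,-0.2424,-0.122,0,0,-0.85],[0.064,-0.2424,-0.122,0,0,-1.02]], grip=0.35)

```text
clock: 29.72
tool_pos: [0.4913, 0.0807, 0.1701]
orientation: [-180.0, 0.0, -109.0]
force: [-0.4, 0.9, 0.2]
opening: 0.059
gripper_force: 0.0
```

Emit:
carry_out(rows=[[0,0,0,0,0,-0.15],[0,0,0,0,0,-0.29],[0,0,0,0,0,-0.29],[0,0,0,0,0,-0.29]])

```text
clock: 30.22
tool_pos: [0.4913, 0.0819, 0.1697]
orientation: [-180.0, 0.0, -92.8]
force: [0.1, 0.5, -0.6]
opening: 0.0591
gripper_force: 0.0
```

```bash
python3 - <<'E'
from h import *
im,K,T=wrist("w7")
for b in blobs(im,K,T,.0205,800): print(b)
im=viewer.snapshot("top");cv2.imwrite("pics/t4.png",im[:,:,::-1]); K,T=cam("top")
for z in(.0205,.064):
  for b in blobs(im,K,T,z): print(z,b)
go(.4914,.0843,.004,-92.5)
E
```

```text
([320.6000061035156, 233.0], 4364, [0.4925, 0.0864, 0.0205], 87.2, 0.096)
([147.3000030517578, 229.39999389648438], 3432, [0.6531, 0.0753, 0.0205], 94.9, 0.072)
0.0205 ([177.89999389648438, 117.80000305175781], 210, [0.8313, 0.3468, 0.0205], 119.9, 0.067)
0.0205 ([485.1000061035156, 239.8000030517578], 542, [0.5239, -0.4161, 0.0205], 6.1, 0.09)
0.0205 ([451.29998779296875, 243.5], 540, [0.5137, -0.3345, 0.0205], 5.2, 0.089)
0.064 ([177.89999389648438, 117.80000305175781], 210, [0.8107, 0.3338, 0.064], 119.9, 0.064)
0.064 ([485.1000061035156, 239.8000030517578], 542, [0.5141, -0.4021, 0.064], 6.1, 0.086)
0.064 ([451.29998779296875, 243.5], 540, [0.5043, -0.3234, 0.064], 5.2, 0.086)
move [-0.0024, 0.0001, 0.1657, -0.0, 0.0, -0.0034] clock 30.32 j [32.0, 7.0, -26.0, 0.0, -58.0, -35.0]
```

Emit:
carry_out(rows=[[-0.0024,-0.0005,0.06,0,0,0],[-0.0024,-0.0005,0.11,0,0,0],[-0.0024,-0.0005,0.145,0,0,0],[-0.0024,-0.0005,0.166,0,0,0],[-0.0024,-0.0005,0.166,0,0,0]])

```text
clock: 30.95
tool_pos: [0.4914, 0.0839, 0.0024]
orientation: [179.9, -0.1, -92.6]
force: [-0.3, -0.6, 0.3]
opening: 0.0592
gripper_force: 0.0
```

Emit:
carry_out(rows=[[0,0,0,0,0,0],[0,0,0,0,0,0],[0,0,0,0,0,0],[0,0,0,0,0,0]], grip=-1)

```text
clock: 31.45
tool_pos: [0.4924, 0.0845, 0.0043]
orientation: [-179.9, 0.0, -92.6]
force: [-0.7, 0.6, 5.3]
opening: 0.0388
gripper_force: 30.0
```

Emit:
carry_out(rows=[[0,0,-0.03,0,0,0],[0,0,-0.08,0,0,0],[0,0,-0.13,0,0,0],[0,0,-0.13,0,0,0],[0,0,-0.13,0,0,0]])

```text
clock: 32.08
tool_pos: [0.4913, 0.0841, 0.1332]
orientation: [180.0, 0.0, -92.6]
force: [-0.2, -0.1, -1.6]
opening: 0.0394
gripper_force: 30.0
```

Emit:
carry_out(rows=[[0,0,0,0,0,0]])

```text
clock: 32.2
tool_pos: [0.491, 0.0838, 0.1323]
orientation: [179.9, -0.1, -92.6]
force: [0.4, -0.8, -1.7]
opening: 0.0395
gripper_force: 30.0
```

Emit:
carry_out(rows=[[0,0,0,0,0,0]])

```text
clock: 32.33
tool_pos: [0.4913, 0.0839, 0.1325]
orientation: [179.9, -0.1, -92.6]
force: [0.7, 0.2, -1.4]
opening: 0.0392
gripper_force: 30.0
```

Emit:
carry_out(rows=[[0,0,0,0,0,0]])

```text
clock: 32.45
tool_pos: [0.4917, 0.0841, 0.133]
orientation: [179.9, -0.0, -92.6]
force: [-0.4, 0.4, -1.7]
opening: 0.0391
gripper_force: 30.0
```

Emit:
carry_out(rows=[[0,0,0,0,0,0]])

```text
clock: 32.58
tool_pos: [0.4919, 0.0842, 0.1333]
orientation: [180.0, -0.0, -92.6]
force: [0.0, -0.3, -1.7]
opening: 0.0393
gripper_force: 30.0
```

Emit:
carry_out(rows=[[0,0,0,0,0,0]])

```text
clock: 32.7
tool_pos: [0.4919, 0.0842, 0.1336]
orientation: [180.0, -0.0, -92.6]
force: [-0.3, -0.4, -1.5]
opening: 0.0389
gripper_force: 30.0
```

```bash
python3 - <<'E'
from h import *
go(.498,-.2457,.15,-174.5)
go(.517,.2635,.16,-167.6)
E
```

```text
move [0.3293, -0.0209, -0.0164, 0.0, -0.0002, 1.4297] clock 32.7 j [32.0, 9.0, -29.0, 0.0, -53.0, -35.0]
move [-0.1802, -0.0169, -0.0264, 0.0001, -0.0002, 1.3093] clock 32.7 j [32.0, 9.0, -29.0, 0.0, -53.0, -35.0]
```

Spent (about 1.6 N), so to notch 3.

Emit:
carry_out(rows=[[0,0,-0.027,0,0,0.15],[-0.03,-0.003,-0.03,0,0,0.32],[-0.06,-0.006,-0.03,0,0,0.49],[-0.09,-0.008,-0.03,0,0,0.66],[-0.12,-0.012,-0.03,0,0,0.83],[-0.15,-0.015,-0.03,0,0,1.0],[-0.18,-0.017,-0.03,0,0,1.17],[-0.18,-0.017,-0.03,0,0,1.31]])

```text
clock: 33.7
tool_pos: [0.5173, 0.2652, 0.1633]
orientation: [-180.0, -0.0, -167.8]
force: [-1.1, -0.0, -1.3]
opening: 0.0393
gripper_force: 30.0
```

Emit:
carry_out(rows=[[0,0,0,0,0,0],[0,0,0,0,0,0]])

```text
clock: 33.95
tool_pos: [0.517, 0.263, 0.1637]
orientation: [-180.0, -0.0, -167.5]
force: [-0.4, -0.3, -0.5]
opening: 0.0392
gripper_force: 30.0
```

```bash
python3 - <<'E'
from h import *
im,K,T=wrist("w8")
go(.517,.264,.048,-167.6)
E
```

```text
move [-0.0002, 0.001, 0.1157, 0.0, 0.0, 0.0015] clock 34.0 j [46.0, 14.0, -17.0, -0.0, -59.0, -124.0]
```

View pics/w8.png

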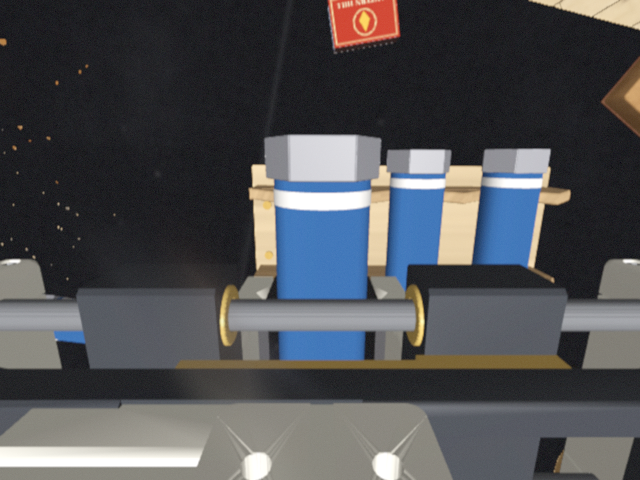

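Wrist view: two cartridges lie level in notches 2 and 1 (cols 417 and 513). The held one is above notch 3.

Emit:
carry_out(rows=[[0,0,0.05,0,0,0],[0,0,0.085,0,0,0],[0,0,0.1,0,0,0],[0,0,0.11,0,0,0],[0,0,0.116,0,0,0],[0,0,0.116,0,0,0]])

```text
clock: 34.75
tool_pos: [0.5177, 0.264, 0.0485]
orientation: [180.0, 0.1, -167.6]
force: [-0.2, 0.1, -0.6]
opening: 0.0393
gripper_force: 30.0
```

Emit:
carry_out(rows=[[0,0,0,0,0,0],[0,0,0,0,0,0],[0,0,0,0,0,0]], grip=0.1)

```text
clock: 35.12
tool_pos: [0.5172, 0.2634, 0.048]
orientation: [180.0, 0.0, -167.6]
force: [-0.1, 0.5, -0.3]
opening: 0.0484
gripper_force: 0.0
```

```bash
python3 - <<'E'
from h import *
go(.6505,.0865,.17,-85)
E
```

```text
move [-0.0924, -0.2013, -0.122, -0.0001, 0.0005, -1.4423] clock 35.12 j [46.0, 22.0, -24.0, 0.0, -44.0, -124.0]
```

Emit:
carry_out(rows=[[0,0,-0.05,0,0,0],[0,0,-0.1,0,0,0],[-0.02,-0.05,-0.12,0,0,-0.18],[-0.04,-0.1,-0.122,0,0,-0.36],[-0.06,-0.15,-0.122,0,0,-0.54],[-0.0924,-0.2013,-0.122,0,0,-0.72],[-0.0924,-0.2013,-0.122,0,0,-0.9],[-0.0924,-0.2013,-0.122,0,0,-1.08]], grip=0.35)

```text
clock: 36.12
tool_pos: [0.6507, 0.0852, 0.1692]
orientation: [180.0, -0.0, -105.5]
force: [0.1, 0.7, 0.3]
opening: 0.059
gripper_force: 0.0
```

Emit:
carry_out(rows=[[0,0,0,0,0,-0.18],[0,0,0,0,0,-0.362],[0,0,0,0,0,-0.362],[0,0,0,0,0,-0.362]])

```text
clock: 36.62
tool_pos: [0.6504, 0.0865, 0.1697]
orientation: [180.0, -0.0, -85.2]
force: [-0.2, -0.8, -1.3]
opening: 0.0592
gripper_force: 0.0
```

```bash
python3 - <<'E'
from h import *
im,K,T=wrist("w9")
for b in blobs(im,K,T,.0205,800): print(b)
im=viewer.snapshot("top");cv2.imwrite("pics/t5.png",im[:,:,::-1]); K,T=cam("top")
for z in(.0205,.064):
  for b in blobs(im,K,T,z): print(z,b)
go(.6505,.0865,.004,-85)
E
```

```text
([320.79998779296875, 230.3000030517578], 4401, [0.6514, 0.0884, 0.0205], 94.7, 0.096)
0.0205 ([485.0, 239.8000030517578], 543, [0.5239, -0.416, 0.0205], 6.1, 0.09)
0.0205 ([451.29998779296875, 243.39999389648438], 540, [0.5137, -0.3345, 0.0205], 5.6, 0.089)
0.064 ([485.0, 239.8000030517578], 543, [0.5141, -0.4021, 0.064], 6.1, 0.086)
0.064 ([451.29998779296875, 243.39999389648438], 540, [0.5043, -0.3234, 0.064], 5.6, 0.086)
move [0.0, -0.0001, 0.1657, -0.0, 0.0, -0.003] clock 36.73 j [25.0, 21.0, -6.0, -0.0, -63.0, -20.0]
```

Emit:
carry_out(rows=[[0,-0.0005,0.06,0,0,0],[0,-0.0005,0.11,0,0,0],[0,-0.0005,0.145,0,0,0],[0,-0.0005,0.166,0,0,0],[0,-0.0005,0.166,0,0,0]])

```text
clock: 37.35
tool_pos: [0.6505, 0.0864, 0.0025]
orientation: [179.9, -0.0, -85.1]
force: [0.7, 0.9, 0.5]
opening: 0.0592
gripper_force: 0.0
```

Emit:
carry_out(rows=[[0,0,0,0,0,0],[0,0,0,0,0,0],[0,0,0,0,0,0],[0,0,0,0,0,0]], grip=-1)

```text
clock: 37.85
tool_pos: [0.6511, 0.0866, 0.0042]
orientation: [-180.0, 0.0, -85.0]
force: [-1.3, 0.6, 2.8]
opening: 0.0391
gripper_force: 30.0
```

Emit:
carry_out(rows=[[0,0,-0.03,0,0,0],[0,0,-0.08,0,0,0],[0,0,-0.13,0,0,0],[0,0,-0.13,0,0,0],[0,0,-0.13,0,0,0],[0,0,-0.13,0,0,0]])

```text
clock: 38.6
tool_pos: [0.6497, 0.0861, 0.1316]
orientation: [179.8, -0.0, -85.0]
force: [0.3, -0.3, -2.6]
opening: 0.0395
gripper_force: 30.0
```

Emit:
carry_out(rows=[[0,0,0,0,0,0]])

```text
clock: 38.72
tool_pos: [0.6502, 0.0863, 0.1321]
orientation: [179.9, -0.0, -85.0]
force: [-0.0, -0.1, -2.7]
opening: 0.0394
gripper_force: 30.0
```

Emit:
carry_out(rows=[[0,0,0,0,0,0]])

```text
clock: 38.85
tool_pos: [0.6506, 0.0864, 0.1328]
orientation: [179.9, -0.0, -85.0]
force: [0.2, -0.7, -2.7]
opening: 0.0392
gripper_force: 30.0
```

```bash
python3 - <<'E'
from h import *
go(.498,-.2457,.15,-174.5)
E
```

```text
move [0.3176, 0.1809, -0.0168, 0.0007, -0.0014, 1.5617] clock 38.85 j [25.0, 23.0, -9.0, -0.0, -59.0, -20.0]
```

Full (about 2.7 N), so to bay 1.

Emit:
carry_out(rows=[[0.045,0.026,-0.017,0,0,0.18],[0.09,0.052,-0.017,0,0,0.36],[0.135,0.078,-0.017,0,0,0.54],[0.18,0.104,-0.017,0,0,0.72],[0.225,0.13,-0.017,0,0,0.9],[0.27,0.156,-0.017,0,0,1.08],[0.3174,0.1809,-0.017,0,0,1.26],[0.3174,0.1809,-0.017,0,0,1.44]])

```text
clock: 39.85
tool_pos: [0.4964, -0.2482, 0.1505]
orientation: [180.0, -0.0, -168.1]
force: [-0.0, 1.3, -3.1]
opening: 0.0395
gripper_force: 30.0
```

Emit:
carry_out(rows=[[0,0,0,0,0,0.1217],[0,0,0,0,0,0.1217],[0,0,0,0,0,0.1217]])

```text
clock: 40.22
tool_pos: [0.4983, -0.2453, 0.1506]
orientation: [180.0, -0.0, -174.3]
force: [0.6, -0.1, -3.8]
opening: 0.0392
gripper_force: 30.0
```

```bash
python3 - <<'E'
from h import *
go(.498,-.2455,.0355,-174.5)
im,K,T=wrist("w10")
E
```

```text
move [0.0003, -0.0002, 0.1151, 0.0, -0.0, 0.003] clock 40.23 j [-6.0, 13.0, -21.0, 0.0, -56.0, -78.0]
```

View pics/w10.png

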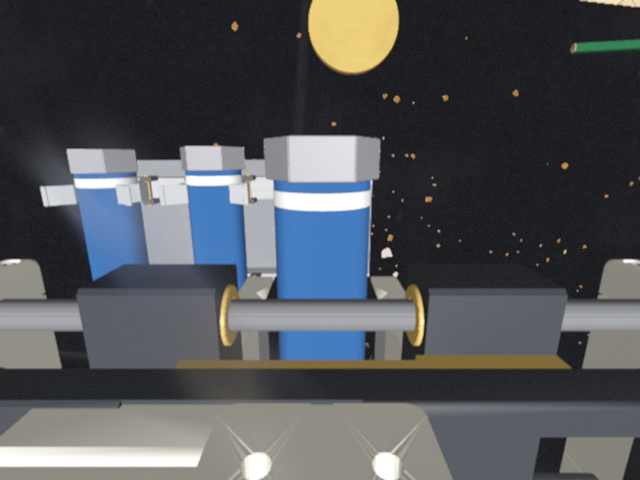

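Wrist view: seated cartridges in bays 3 and 2 are at cols 107 and 217. That puts bay 1 at about 326, under the held cartridge (322), the same as the last successful insertion. Pressing in.

Emit:
carry_out(rows=[[0,0,0.04,0,0,0.003],[0,0,0.07,0,0,0.003],[0,0,0.08,0,0,0.003],[0,0,0.09,0,0,0.003],[0,0,0.1,0,0,0.003],[0,0,0.108,0,0,0.003],[0,0,0.1155,0,0,0.003],[0,0,0.1155,0,0,0.003]])

```text
clock: 41.28
tool_pos: [0.4988, -0.2455, 0.0354]
orientation: [-180.0, 0.0, -174.6]
force: [0.5, -0.3, -1.5]
opening: 0.0391
gripper_force: 30.0
```

Emit:
carry_out(rows=[[0,0,0,0,0,0],[0,0,0,0,0,0]])

```text
clock: 41.52
tool_pos: [0.4988, -0.2455, 0.0354]
orientation: [-180.0, 0.1, -174.7]
force: [2.6, 0.4, -0.6]
opening: 0.039
gripper_force: 30.0
```

Emit:
carry_out(rows=[[0,0,0,0,0,0],[0,0,0,0,0,0],[0,0,0,0,0,0]], grip=0.25)

```text
clock: 41.9
tool_pos: [0.498, -0.2455, 0.0352]
orientation: [180.0, -0.0, -174.7]
force: [1.2, 0.2, 0.3]
opening: 0.0544
gripper_force: 0.0
```

Emit:
carry_out(rows=[[0,0,-0.06,0,0,0],[0,0,-0.12,0,0,0],[0,0.06,-0.18,0,0,0],[0,0.12,-0.18,0,0,0],[0,0.18,-0.18,0,0,0],[0,0.24,-0.18,0,0,0],[0,0.24,-0.18,0,0,0]])

```text
clock: 42.78
tool_pos: [0.4755, -0.0034, 0.2157]
orientation: [180.0, 0.1, -174.4]
force: [0.4, -0.8, -0.0]
opening: 0.0546
gripper_force: 0.0
```

```bash
python3 - <<'E'
from h import *
K,T=cam("top"); im=viewer.snapshot("top"); s=viewer.snapshot("side")
for z in(.052,.064):
  for b in blobs(im,K,T,z): print(z,b)
a=cv2.resize(im[190:300,100:520],(800,210)); b=cv2.resize(s[170:360,230:480],(500,380))
o=np.zeros((590,800,3),np.uint8); o[:210]=a; o[210:,:500]=b; cv2.imwrite("pics/fin.png",o[:,:,::-1])
E
```

```text
0.052 ([177.89999389648438, 117.69999694824219], 210, [0.8166, 0.3374, 0.052], 119.9, 0.065)
0.052 ([485.0, 239.8000030517578], 543, [0.5168, -0.4059, 0.052], 6.1, 0.087)
0.052 ([451.29998779296875, 243.5], 538, [0.5068, -0.3265, 0.052], 5.6, 0.087)
0.052 ([417.29998779296875, 246.3000030517578], 539, [0.499, -0.2466, 0.052], 6.0, 0.088)
0.064 ([177.89999389648438, 117.69999694824219], 210, [0.8109, 0.3338, 0.064], 119.9, 0.064)
0.064 ([485.0, 239.8000030517578], 543, [0.5141, -0.4021, 0.064], 6.1, 0.086)
0.064 ([451.29998779296875, 243.5], 538, [0.5043, -0.3234, 0.064], 5.6, 0.086)
0.064 ([417.29998779296875, 246.3000030517578], 539, [0.4965, -0.2444, 0.064], 6.0, 0.087)
```

View pics/fin.png

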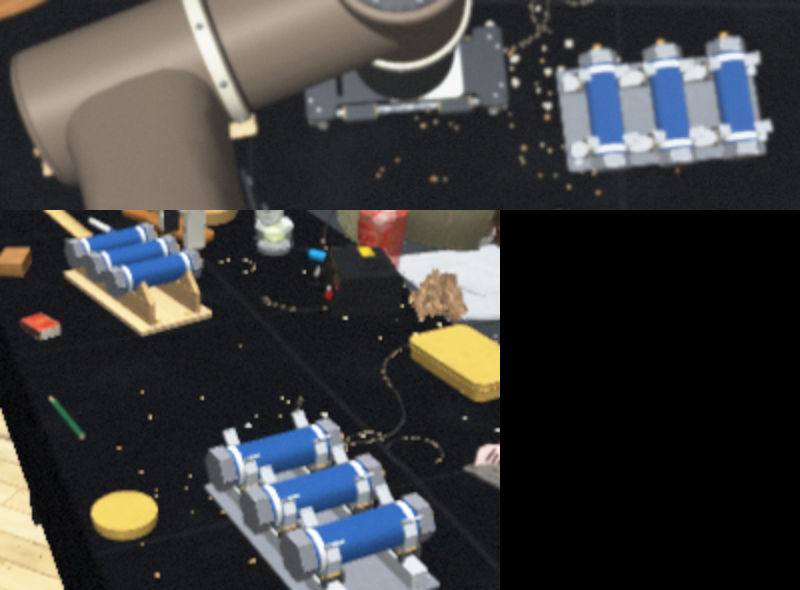

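Side view: three cartridges lie in the cradle and three are clipped in the rack, with the tin and matchbox untouched. The arm hides the cradle from the top camera, so I move aside for one last check.

Emit:
carry_out(rows=[[0,-0.06,0,0,0,0],[0,-0.12,0,0,0,0],[0,-0.18,0,0,0,0],[0,-0.24,0,0,0,0],[0,-0.3,0,0,0,0],[0,-0.36,0,0,0,0],[0,-0.38,0,0,0,0],[0,-0.38,0,0,0,0]])

```text
clock: 43.88
tool_pos: [0.5097, -0.3873, 0.2139]
orientation: [179.9, -0.1, -174.9]
force: [-0.4, 0.1, 0.2]
opening: 0.055
gripper_force: 0.0
```

```bash
python3 - <<'E'
from h import *
K,T=cam("top"); im=viewer.snapshot("top"); print(telemetry.get_obs()["tool_pos"])
for z in(.064,):
  for b in blobs(im,K,T,z): print(z,b)
E
```

```text
[ 0.51004511 -0.38597407  0.2143288 ]
0.064 ([198.3000030517578, 234.39999389648438], 541, [0.518, 0.2648, 0.064], 12.1, 0.087)
0.064 ([168.39999389648438, 239.6999969482422], 554, [0.5044, 0.3335, 0.064], 11.3, 0.087)
0.064 ([138.5, 245.89999389648438], 571, [0.4887, 0.4019, 0.064], 12.0, 0.088)
0.064 ([486.29998779296875, 247.39999389648438], 294, [0.496, -0.4039, 0.064], 2.4, 0.051)
```

```bash
python3 -c "
from h import *
print(workorder.close_job())"
```

```text
the job is handed in; nothing more can be done
None
```

I sorted all six cartridges and handed the job in at about 44 s: three full ones home in the rack bays and three spent ones in the cradle notches, with the tin and matchbox never touched; the hand-in returned no verdict.

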